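Load the sample shaker, latch its tray and secure it with the snap hook

ROBOT

A 6-joint arm with a two-finger parallel gripper is mounted at the origin on a cart in front of the work surface, level with it; the furniture and walls round the work are solid. World frame = base frame: x ahead of the robot, y to its left, z up, the work surface at z = 0. Lengths are in m, angles in rad, forces in N, time in s.
With the tool pointing down it reaches from about 0.425 to 0.925 m from the base axis. Payload 12.5 kg.
Tool frame: the origin (TCP) lies midway between the tips of the shut fingers; the grasp point (between the pads) lies grip_depth behind it (grip_depth is the distance from the TCP to the grasp point, in m); y points along the fingers, z is the direction in which the jaws open and shut, and the axes are right-handed (so a half turn about y gives the same grasp; the last joint's range is limited). The gripper opens to 85 mm and grips with 20 to 120 N. Pads are 22 mm wide; open, the fingers measure 114 mm over their backs; the gripper's body (76 mm by 85 mm) begins 54 mm behind the grasp point. The pads swing forward as they close: fully open they stand 13 mm farther back than shut.
Start: joints at [-1.406, 0.491, 1.559, -0, 1.092, -0.106], TCP at [0.167, -0.602, 0.231] pointing down, gripper open.
Joint ranges: [-3.1, 3.1], [-0.84, 2.19], [0.05, 2.79], [-1.13, 4.28], [0.06, 2.93], [-2.69, 2.69]. Speed limits (rad/s): [2.22, 2.22, 2.79, 3.14, 3.14, 3.14].

INTERFACE

Orientations are given as a unit quaternion [w, x, y, z].
In Python, from rig import get_state, get_image, sign_off, spot_in, pinpoint, grip_depth gives the robot as it stands.
- The arm moves only by the tool step_arm, never from a script. Its argument "moves" is a list of rows, each a list of 3 entries, a list of its own where there are three numbers: the shift along the tool's x, y, z each as a share of 150 mm, from -1 to 1, then the turn, a rotation vector about the tool's x, y, z each as a share of 90 degrees, from -1 to 1, then the closure, from 0 (fully open) to 1 (shut). A call has 1 to 5 rows; each row is the pose to reach, as a shift and turn from the pose commanded when the call began, along the tool's axes at that moment; what a row does not reach only later rows make up. A row lasts 1/10 s, in which the tool goes at most 50 mm and 8.59 degrees, less where a joint would pass 70% of its speed; a pose out of reach is approached as far as the arm can. A call with a number of a shift or a turn outside -1 to 1 is refused whole. A call with a gripper value outside its range is refused whole. The fingers move at their own pace and stop on an object; "grip_force" is the grip in N (left out, the last holds). Time passes only in rows, so rows that repeat a pose let the fingers close. It gives the time, the measured TCP pose, the force and the opening at its end, in the units of the state.
- get_state(): the state, without advancing time (a new reading comes with each control period).
- get_image(name): name is "scene" or "top" or "wrist"; returns a dict with "color" (420x560x3 uint8, blue, green, red), "vertical_fov" (degrees; the focal length in pixels is half the picture's height over the tangent of half this angle, whatever the lens; pixels are square), "cx", "cy" (the principal point, pixels), "world_to_cam" (4x4, takes a point from world to camera coordinates); the wrist camera has in their place "hand_eye" (4x4, takes a point from camera to tool coordinates, whose origin is the TCP and whose axes are the tool frame's). Camera axes: x right, y down, z forward; pixel columns grow to the right and rows downward; lengths in m; the calibration is good to about 2 mm. A picture is of the moment at which its call begins: read the wrist's pose just before it. There is no depth.
- sign_off(): hands the job in, once; it reports no verdict.
Trained networks look in the newest picture that a camera, given by its name, has taken for a name from the list of things; names that differ only in an ending like _2 or _b are one class to them, and where a whole thing is asked for, a point or a joint stands for the part that bears it (a point fixed in the world has none). Each returns a list of dicts, best first, with "confidence" (0 to 1); they miss things now and then, are a little off and sometimes report something else, mostly with a low value. They report only what shows in the picture. A call takes as long as a camera call. They do not tell look-alikes from the thing itself.
- spot_in(camera, name): "rect" ([centre column, centre row, width, height] in pixels, round what is visible of it).
- pinpoint(camera, name): "uv" ([column, row] in pixels: a listed point, or the origin of a listed thing).
The state is a dict: "clock": time; "joint_pos": joint angles; "joint_velocities": joint speeds; "effort": joint torques, N m; "tcp_pos": TCP position; "tool_rot": TCP orientation; "force": force on the tool from outside, world axes, zero at the start; "moment": the same for the moment, N m; "width": finger opening in m.
Only numpy, scipy, OpenCV 4.12 (cv2) and the standard library are available. Lean on these libraries where they do the work, as an engineer would, in place of code of your own. Each camera call takes 0.05 s, during which the arm holds its last target. There are 200 camera calls.

TASK

Get the shaker ready to run: its empty tray is latched in, so press it in to the stop and let go to make it spring out, stand every steel sample jar from the bench upright in a compartment of its own, then press the tray in to the stop again and let go so that its push-push latch holds it. When it stays in by itself, clip the snap hook onto the staple that sticks out through the slot in the tray's ear, so that the spring gate snaps shut behind the staple's bar, and leave the hook hanging there. Do not shift or knock over the two calibration weights.

Things in the scene. Friction and masses are not known exactly. Their poses are not given: they have to be found in the camera images.
- jar_0_mid (a point): stainless steel screw-lid sample jar (two or three alike are present; an absent one reads None), 44 mm across at body and knurled lid, 46 mm tall, about 140 g. The point is the jar's centre, 23 mm above its underside; z points up along the jar. Take it round the lid, the upper 15 mm
- jar_1_mid (a point): stainless steel screw-lid sample jar (two or three alike are present; an absent one reads None), 44 mm across at body and knurled lid, 46 mm tall, about 140 g. The point is the jar's centre, 23 mm above its underside; z points up along the jar. Take it round the lid, the upper 15 mm
- jar_2_mid (a point): stainless steel screw-lid sample jar (two or three alike are present; an absent one reads None), 44 mm across at body and knurled lid, 46 mm tall, about 140 g. The point is the jar's centre, 23 mm above its underside; z points up along the jar. Take it round the lid, the upper 15 mm
- pocket_0 (a point): centre of the floor of one of three square compartments, 50 x 50 mm inside, in a row along y at 54 mm pitch in the aluminium tray (pocket_0 at the -y end); moves with the tray. Floor 53 mm above the worktop, walls 4 mm thick and 22 mm high; the lid of a jar in it tops out at 99 mm. x points into the shaker (the way the tray is pushed), z up
- pocket_1 (a point): centre of the floor of one of three square compartments, 50 x 50 mm inside, in a row along y at 54 mm pitch in the aluminium tray (pocket_0 at the -y end); moves with the tray. Floor 53 mm above the worktop, walls 4 mm thick and 22 mm high; the lid of a jar in it tops out at 99 mm. x points into the shaker (the way the tray is pushed), z up
- pocket_2 (a point): centre of the floor of one of three square compartments, 50 x 50 mm inside, in a row along y at 54 mm pitch in the aluminium tray (pocket_0 at the -y end); moves with the tray. Floor 53 mm above the worktop, walls 4 mm thick and 22 mm high; the lid of a jar in it tops out at 99 mm. x points into the shaker (the way the tray is pushed), z up
- tray_front (a point): middle of the tray's upright front face, where it is pushed, 62 mm above the worktop; the face is 174 mm wide, from 46 to 78 mm above the worktop, and lies 33 mm in front of the compartments' centres. x points into the shaker, square to it. Behind the tray is a 120 mm high housing, close to the jars once the tray is home: room for fingers there only while the tray is out
- tray (a joint): travel of the tray in m: 0 = out, 0.050 = latched in (as found), 0.062 = stop. A spring pushes it out, 2 N (out) to 5 N (in). Push-push latch: pressed in along x right to the stop (it switches only beyond 0.059; 6 N, at the stop 8 N and more) and let go, a latched tray springs out to 0, and an out tray comes back to 0.050 and stays there
- staple_bar (a point): centre of the upright outer bar of the steel staple fixed on the shaker beside the tray's -y end, 58 mm above the worktop. The staple is a U of 6 mm wire: this bar, 30 mm tall, and two level legs from its ends into the shaker (+x); 24 mm clear between the legs. x points into the shaker, z up. With the tray home, the bar stands 41 mm in front of the tray's slotted ear; with the tray out, the ear hides it
- hook_centre (a point): middle of the opening of the steel snap hook (a big carabiner, 68 x 126 mm, 12 mm thick, 160 g), lying at the start flat on the 120 mm high housing; 6 mm above its underside. y: along it to the nose end; x: to the gate side; z: square to its plane. Opening 44 mm (x) by 96 to 102 mm (y). End bows: bar centre at y = +-54 to 57 mm. The gate lies along x = +28 mm from its pivot at y = -30 mm to its tip at y = +23 mm, 9 mm thick
- hook_spine (a point): middle of the hook's straight flat spine opposite the gate, 12 x 12 mm in section, 80 mm long along the hook's y, at x = -28 mm from hook_centre; axes as hook_centre. Take it here, one finger inside the opening, and lift it with its plane level
- hook_nose (a point): end of the hook's fixed nose (x = +28, y = +23 mm from hook_centre), which the shut gate's tip meets; axes as hook_centre. To clip: hook level at the bar's height, gate towards the staple, bar 5 to 9 mm short of this point in y; press in x until the bar is 12 mm or more inside this point, then shift the hook until the bar is about 10 mm beyond it in y, behind the nose: the gate snaps shut
- hook_gate (a joint): angle of the hook's spring gate in rad: 0 = shut against the nose, up to 0.95 as it is pushed inwards (tip towards -x); its spring shuts it, 1 to 3 N at the tip
- cal_weight_200: bystander: steel calibration weight, 27 mm across, 48 mm tall, standing on the worktop; origin at its underside's centre
- cal_weight_50: bystander: small steel calibration weight, 18 mm across, 29 mm tall; origin at its underside's centre
There are look-alikes about, which are no part of the job. Leave any brown or red look-alike of the part that bears jar_2_mid alone.

How it is judged:
By the outcome, as a careful person would: the job done as asked, in the order asked, and still so for the second after the job is handed in, with the robot touching nothing.
Of jar_0, jar_1, jar_2 only 2 to 3 are there at a start; the rules pass over those that are not, and their reading is None.
At some moment in a run one of jar_0, jar_1, jar_2 may be knocked a few centimetres aside while the robot is not near it.
Once in a run the grip may slacken for a moment while it holds something.
It also fails if it takes over 208 s, if anything falls off the work surface, if the arm or the gripper's body presses on something with over 40 N, if the wrist force passes 120 N, or if a joint passes its speed limit or range.

## Working session

There is one attempt and no reset: what is moved stays moved. The work goes in short steps, Python scripts to look and compute and a tool call to move; the robot and the scene stay as the last step left them, time stands still between calls to the robot, and variables do not carry over. Pictures are saved under pics/ and viewed, about 12 in all and at most 16, crops included, and the job is handed in when it is done.

Besides the shell and the picture viewer there is one more tool, called after "Call:" as a command line: name --argument value ..., lists and objects as JSON in quotes. step_arm: Moves the arm, as the interface text tells. Shift numbers are shares of 150 mm and turn numbers shares of 90 degrees, none past 1 either way. Its arguments: {"type":"object","properties":{"moves":{"type":"array","items":{"type":"array"}},"grip_force":{"type":"number"}},"required":["moves"]}

```bash
ls; mkdir -p pics; python3 - <<'E'
from rig import *
import cv2
s=get_state();print(s, grip_depth)
for n in("scene","top"):
    im=get_image(n);cv2.imwrite(f"pics/{n}0.png",im["color"]);print(n,im["vertical_fov"],im["cx"],im["cy"],im["world_to_cam"])
    for k in("jar_0_mid","pocket_0","pocket_1","pocket_2","tray_front","staple_bar","hook_centre","hook_spine","hook_nose","cal_weight_200","cal_weight_50"):
        print(k,[(list(map(int,d["uv"])),round(d["confidence"],2)) for d in pinpoint(n,k)])
print(get_state()["clock"])
E
```

```text
pics
{'clock': 0.0, 'joint_pos': array([-1.40558132e+00,  4.91546957e-01,  1.55947657e+00, -1.47763076e-05,
        1.09170120e+00, -1.05604605e-01]), 'joint_velocities': array([ 7.11263508e-04,  1.62729033e-03, -3.40525738e-05, -8.87603873e-04,
        6.31557411e-05, -4.10133362e-04]), 'effort': array([ 1.32479647e-03, -6.18435359e+01, -2.61595005e+01, -3.36254323e-05,
        3.98686534e-03, -2.02728671e-05]), 'tcp_pos': array([ 0.16717704, -0.60197784,  0.23072623]), 'tool_rot': array([ 0.09544267, -0.09547579,  0.70103348, -0.70023362]), 'force': array([ 0.00590536, -0.24124048,  0.1552251 ]), 'moment': array([0.04396809, 0.01541364, 0.01933785]), 'width': 0.08545941171636331} 0.0187
scene 44.162346239989105 276.131081113434 205.5081225520756 [[ 0.62388134 -0.78126007 -0.02011906 -0.5888126 ]
 [-0.51641374 -0.39279041 -0.76094188  0.20168314]
 [ 0.58659093  0.4851272  -0.64850804  1.27710585]
 [ 0.          0.          0.          1.        ]]
jar_0_mid []
pocket_0 [([229, 179], 0.53)]
pocket_1 [([229, 179], 0.53)]
pocket_2 [([229, 179], 0.53)]
tray_front [([309, 212], 0.57)]
st
[... 276 characters left out ...]
18 -0.10001515  0.53095496]
 [ 0.0998541  -0.0088512  -0.99496272  0.91057144]
 [ 0.          0.          0.          1.        ]]
jar_0_mid []
pocket_0 [([214, 207], 0.73), ([230, 215], 0.6), ([192, 196], 0.57), ([229, 151], 0.2)]
pocket_1 [([214, 207], 0.73), ([230, 215], 0.6), ([192, 196], 0.57), ([229, 151], 0.2)]
pocket_2 [([214, 207], 0.73), ([230, 215], 0.6), ([192, 196], 0.57), ([229, 151], 0.2)]
tray_front [([207, 216], 0.81), ([213, 205], 0.23)]
staple_bar [([243, 259], 0.88)]
hook_centre [([232, 168], 0.63)]
hook_spine [([225, 175], 0.84)]
hook_nose [([230, 155], 0.61)]
cal_weight_200 [([297, 170], 0.6), ([312, 170], 0.41)]
cal_weight_50 [([297, 170], 0.6), ([312, 170], 0.41)]
1.2
```

View pics/top0.png

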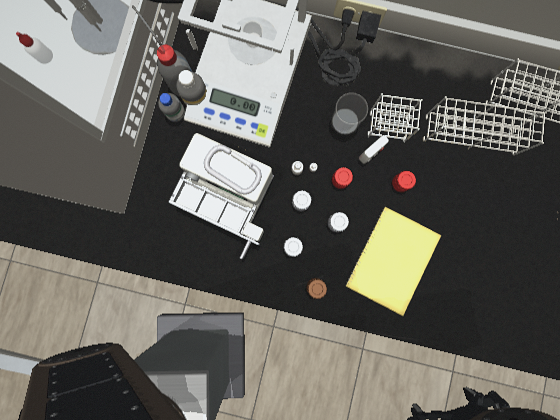

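View pics/scene0.png

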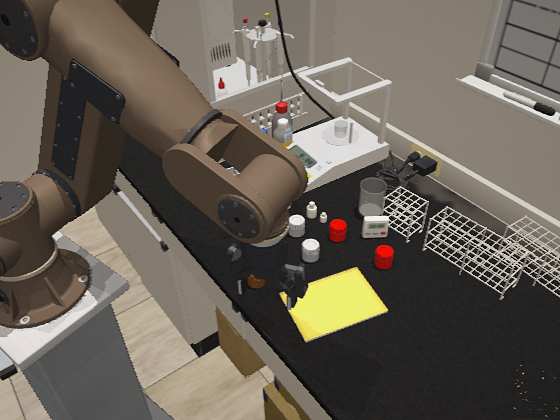

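```bash
cat > h.py <<'E'
import numpy as np, cv2
from rig import *
from scipy.spatial.transform import Rotation as R
np.set_printoptions(precision=4,suppress=True)
def rot(s): return R.from_quat(s["tool_rot"],scalar_first=True)
class Cam:
    def __init__(c,n,save=None):
        s=get_state(); im=get_image(n); c.n=n; c.im=im["color"]; c.s=s
        h=c.im.shape[0]; c.f=h/2/np.tan(np.radians(im["vertical_fov"])/2); c.cx,c.cy=im["cx"],im["cy"]
        if n=="wrist":
            T=np.eye(4);T[:3,:3]=rot(s).as_matrix();T[:3,3]=s["tcp_pos"]; c.W=T@im["hand_eye"]
        else: c.W=np.linalg.inv(im["world_to_cam"])
        if save: cv2.imwrite(f"pics/{save}.png",c.im)
    def ray(c,uv):
        d=c.W[:3,:3]@np.array([(uv[0]-c.cx)/c.f,(uv[1]-c.cy)/c.f,1]); return c.W[:3,3],d/np.linalg.norm(d)
    def at(c,uv,z):
        o,d=c.ray(uv); return o+d*(z-o[2])/d[2]
    def px(c,p):
        q=np.linalg.inv(c.W)@np.r_[p,1]; return np.array([c.f*q[0]/q[2]+c.cx,c.f*q[1]/q[2]+c.cy])
    def pts(c,k,m=.3): return [(np.array(d["uv"]),round(d["confidence"],2)) for d in pinpoint(c.n,k) if d["confidence"]>m]
def tri(*rays):
    A=np.zeros((3,3));b=np.zeros(3)
    for o,d in rays:
        P=np.eye(3)-np.outer(d,d);A+=P;b+=P@o
    p=np.linalg.solve(A,b); return p,[np.linalg.norm((np.eye(3)-np.outer(d,d))@(p-o)) for o,d in rays]
def mat(zdir,down=(0,0,-1)):  # tool y=down, z=jaw dir
    y=np.array(down,float);z=np.array(zdir,float);z-=y*(z@y);z/=np.linalg.norm(z);return R.from_matrix(np.c_[np.cross(y,z),y,z])
def plan(p,Rt=None,s=None):   # shares from current pose
    s=s or get_state(); r=rot(s); d=r.inv().apply(np.array(p)-s["tcp_pos"])/.15
    t=(r.inv()*Rt).as_rotvec()/(np.pi/2) if Rt is not None else np.zeros(3)
    return d.round(3),t.round(3)
E
python3 - <<'E'
from h import *
c=Cam("top")
print(rot(c.s).as_matrix())
for n,uv,z in [("jarA",(302,200),.046),("jarB",(339,222),.046),("jarC",(293,247),.046),("brown",(317,289),.046),("red",(343,178),.046),("red2",(405,181),.046),("hookc",(233,169),.126),("spine",(225,175),.126),("nose",(230,155),.126),("w200",(297,165),.048),("w50",(313,166),.029),
 ("trayFL",(170,201),.078),("trayFR",(244,238),.078),("front",(207,216),.062),("staple",(243,256),.058),("housTL",(191,135),.12),("housTR",(272,171),.12),("housFL",(180,167),.12),("housFR",(263,202),.12)]:
    print(n,c.at(uv,z))
w=Cam("wrist"); print(w.W, w.f); print(get_image("wrist")["hand_eye"])
im=cv2.resize(c.im[120:300,150:370],None,fx=3.2,fy=3.2,interpolation=cv2.INTER_CUBIC);cv2.imwrite("pics/crop1.png",im)
E
```

```text
[[-0.9636  0.      0.2675]
 [-0.2675 -0.     -0.9636]
 [-0.     -1.      0.    ]]
jarA [ 0.5416 -0.3892  0.046 ]
jarB [ 0.4895 -0.4721  0.046 ]
jarC [ 0.435 -0.366  0.046]
brown [ 0.3402 -0.4175  0.046 ]
red [ 0.5907 -0.485   0.046 ]
red2 [ 0.5809 -0.6277  0.046 ]
hookc [ 0.6004 -0.2406  0.126 ]
spine [ 0.588  -0.2237  0.126 ]
nose [ 0.6306 -0.2345  0.126 ]
w200 [ 0.6228 -0.3797  0.048 ]
w50 [ 0.6237 -0.4183  0.029 ]
trayFL [ 0.5414 -0.0961  0.078 ]
trayFR [ 0.4566 -0.2581  0.078 ]
front [ 0.5079 -0.1747  0.062 ]
staple [ 0.4173 -0.2537  0.058 ]
housTL [ 0.6771 -0.151   0.12  ]
housTR [ 0.5958 -0.3224  0.12  ]
housFL [ 0.6082 -0.1279  0.12  ]
housFR [ 0.53   -0.3022  0.12  ]
[[ 0.267  -0.9278 -0.2607  0.2333]
 [-0.9637 -0.2574 -0.0711 -0.584 ]
 [-0.0011  0.2702 -0.9628  0.3737]
 [ 0.      0.      0.      1.    ]] 358.04372454412567
[[ 0.0004  0.9628  0.2703 -0.0686]
 [ 0.0012 -0.2703  0.9628 -0.1424]
 [ 1.     -0.0001 -0.0013  0.0001]
 [ 0.      0.      0.      1.    ]]
```

View pics/crop1.png

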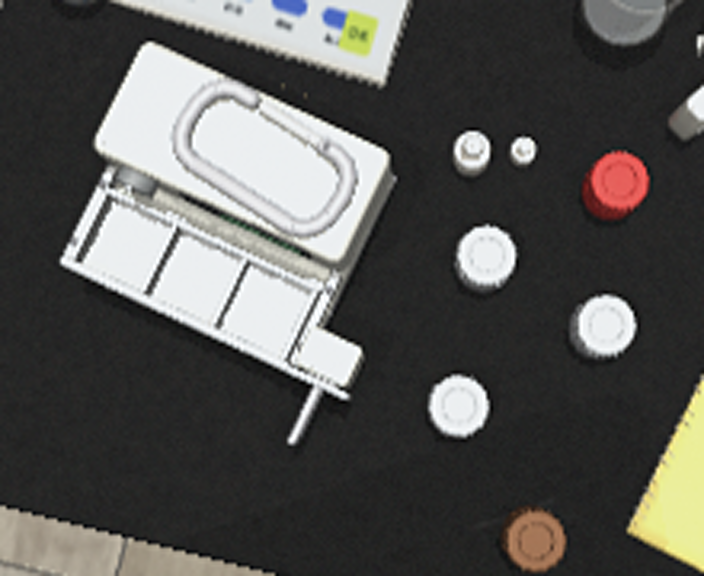

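Call:
step_arm --moves '[[[-0.25,-0.1,-0.16],[0,-0.09,0],0],[[-0.5,-0.2,-0.32],[0,-0.18,0],0],[[-0.75,-0.3,-0.5],[0,-0.27,0],0],[[-1,-0.35,-0.65],[0,-0.36,0],0],[[-1,-0.35,-0.65],[0,-0.45,0],0]]'

```text
clock: 1.85
tcp_pos: [0.2884, -0.4652, 0.2855]
tool_rot: [-0.335, 0.335, -0.622, 0.623]
force: [0.0, -1.3, 0.9]
width: 0.0855
```

Call:
step_arm --moves '[[[-0.33,-0.1,0.05],[0,-0.05,0],0],[[-0.66,-0.2,0.1],[0,-0.1,0],0],[[-1,-0.3,0.13],[0,-0.1,0],0],[[-1,-0.3,0.13],[0,-0.1,0],0]]'

```text
clock: 2.25
tcp_pos: [0.3881, -0.3518, 0.3306]
tool_rot: [-0.381, 0.381, -0.595, 0.597]
force: [0.1, -1.4, -0.4]
width: 0.0858
```

```bash
python3 - <<'E'
from h import *
c=Cam("wrist","w1"); print(c.s["tcp_pos"],rot(c.s).as_matrix(),c.s["joint_pos"],c.s["force"])
import pickle
o={}
for k in("jar_0_mid","pocket_0","tray_front","staple_bar","hook_centre","hook_spine","hook_nose","cal_weight_200"):
    o[k]=c.pts(k); print(k,[(u.round(1),q) for u,q in o[k]])
pickle.dump((c.W,o),open("v1.pkl","wb"))
E
```

```text
[ 0.3881 -0.3518  0.3306] [[-0.4191  0.0023  0.9079]
 [-0.908  -0.0016 -0.4191]
 [ 0.0005 -1.      0.0027]] [-0.8628  0.2523  1.6623  0.0007  1.2243 -0.4306] [ 0.1231 -1.3528 -0.3523]
jar_0_mid [(array([314.7, 163.2]), 0.57)]
pocket_0 [(array([328.4,  22.9]), 0.73)]
tray_front []
staple_bar [(array([257.9,  76.7]), 0.78)]
hook_centre [(array([402.2, 137.6]), 0.37)]
hook_spine []
hook_nose []
cal_weight_200 [(array([465.7, 133.4]), 0.78), (array([450.8, 104. ]), 0.64)]
```

View pics/w1.png

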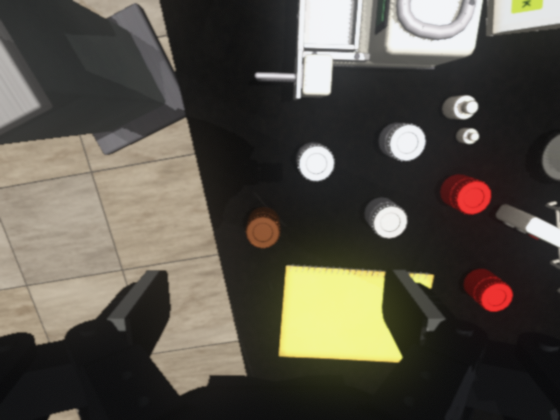

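Call:
step_arm --moves '[[[-0.33,0,0.15],[0,0,0],0],[[-0.66,0,0.3],[0,0,0],0],[[-1,0,0.4],[0,0,0],0],[[-1,0,0.4],[0,0,0],0]]'

```text
clock: 3.1
tcp_pos: [0.5055, -0.2416, 0.3284]
tool_rot: [0.381, -0.381, 0.596, -0.596]
force: [-1.3, -0.2, -0.8]
width: 0.0854
```

```bash
python3 - <<'E'
from h import *
import pickle
c=Cam("wrist","w2"); print(c.s["tcp_pos"],c.s["joint_pos"])
W1,o1=pickle.load(open("v1.pkl","rb"))
o={}
for k in("jar_0_mid","pocket_0","tray_front","staple_bar","hook_centre","hook_spine","hook_nose","cal_weight_200"):
    o[k]=c.pts(k); print(k,[(u.round(1),q) for u,q in o[k]])
pickle.dump((c.W,o),open("v2.pkl","wb"))
E
```

```text
[ 0.5055 -0.2416  0.3284] [-0.5641  0.3126  1.5817  0.0006  1.2477 -0.1305]
jar_0_mid []
pocket_0 [(array([276.9,  62.7]), 0.93), (array([274.9, 113.1]), 0.92), (array([271.6, 164. ]), 0.69)]
tray_front [(array([241.8, 114.8]), 0.8)]
staple_bar [(array([211.2, 208.8]), 0.65)]
hook_centre []
hook_spine [(array([335.9, 134.6]), 0.61)]
hook_nose [(array([399.6, 119. ]), 0.78)]
cal_weight_200 [(array([410.7, 241.2]), 0.6), (array([394.7, 217.9]), 0.55), (array([332.8, 312.5]), 0.37)]
```

View pics/w2.png

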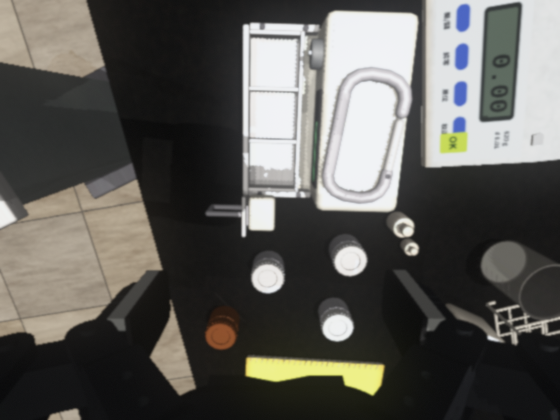

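```bash
python3 - <<'E'
from h import *
import pickle
W1,o1=pickle.load(open("v1.pkl","rb"));W2,o2=pickle.load(open("v2.pkl","rb"))
t=Cam("top")
def mk(W):
    c=Cam.__new__(Cam);c.W=W;c.f=358.0437;c.cx,c.cy=t_w.cx,t_w.cy;return c
t_w=Cam("wrist");a=mk(W1);b=mk(W2);print(t_w.cx,t_w.cy)
for n,u1,u2,ut in [("A",(408,142),(352,264),(302,199)),("B",(390,222),(340,328),(339,221)),("C",(318,162),(268,281),(293,246))]:
    print(n,tri(a.ray(u1),b.ray(u2)),tri(a.ray(u1),b.ray(u2),t.ray(ut)),[c.at(u,.046)[:2] for c,u in((a,u1),(b,u2),(t,ut))])
for n,u2,ut in [("spine",(336,134.6),(225,175)),("nose",(399.6,119),(230,155)),("staple",(211.2,209),(243,259)),("front",(241.8,114.8),(207,216)),("p1",(275,113),(209.,206)),("p0",(271.6,164),(230,215)),("p2",(277,62.7),(191,196))]:
    print(n,tri(b.ray(u2),t.ray(ut)),b.at(u2,{"s":.126,"n":.126,"p":.053,"f":.062}[n[0]]))
print(a.at((257.9,76.7),.058),b.at((211.2,208.8),.058),t.at((243,259),.058), "staple st",tri(a.ray((258,76.7)),b.ray((211.2,208.8)),t.ray((243,259))))
for n,u,z in [("bar end",(208,210),.073),("hookout left",(335,190),.12),("tray front L",(244,25),.078),("tray front R",(243,235),.078),("housing nearL",(332,12),.12),("near R",(318,208),.12)]: print(n,b.at(u,z))
E
```

```text
275.7943164745595 212.5408040424908
A (array([ 0.5429, -0.3849,  0.0549]), [np.float64(0.0015280476041395175), np.float64(0.0015280476041395921)]) (array([ 0.5437, -0.3876,  0.0494]), [np.float64(0.0025351736718748955), np.float64(0.0012287589256572196), np.float64(0.0014334150417531803)]) [array([ 0.5445, -0.3858]), array([ 0.5442, -0.3906]), array([ 0.5439, -0.3892])]
B (array([ 0.4935, -0.4729,  0.0414]), [np.float64(0.001463603774261162), np.float64(0.0014636037742611603)]) (array([ 0.493 , -0.473 ,  0.0412]), [np.float64(0.00119219454832657), np.float64(0.0018310469325818076), np.float64(0.0009820543846949632)]) [array([ 0.4917, -0.4698]), array([ 0.4949, -0.4711]), array([ 0.4917, -0.4722])]
C (array([ 0.4388, -0.3611,  0.0585]), [np.float64(0.0003561405968206494), np.float64(0.00035614059682065113)]) (array([ 0.4379, -0.3641,  0.0514]), [np.float64(0.0023044544897826915), np.float64(0.0005520289431402047), np.float64(0.0018459686110713208)]) [array([ 0.4392, -0.363 ]), array([ 0.4362, -0.3669]), array([ 0.4372, -0.366 ])]
spine (array([ 0.5822, -0.2227,  0.1282]), [np.float64(
[... 670 characters left out ...]
 0.0763]), [np.float64(0.0004969889178196696), np.float64(0.0004969889178196336)]) [ 0.5054 -0.23    0.053 ]
p2 (array([ 0.5596, -0.1291,  0.0169]), [np.float64(0.0003919970986408885), np.float64(0.0003919970986408704)]) [ 0.5573 -0.1329  0.053 ]
[ 0.4154 -0.2481  0.058 ] [ 0.4177 -0.2475  0.058 ] [ 0.4107 -0.2537  0.058 ] staple st (array([ 0.4132, -0.2497,  0.0439]), [np.float64(0.003763023452250566), np.float64(0.0005567744604107513), np.float64(0.003972476038545219)])
bar end [ 0.4179 -0.2448  0.073 ]
hookout left [ 0.5565 -0.2721  0.12  ]
tray front L [ 0.5408 -0.0903  0.078 ]
tray front R [ 0.4422 -0.2876  0.078 ]
housing nearL [ 0.6149 -0.1231  0.12  ]
near R [ 0.5338 -0.2821  0.12  ]
```

Call:
step_arm --moves '[[[-0.155,0.2,-0.21],[0,0.0245,0],1],[[-0.31,0.4,-0.43],[0,0.0245,0],1],[[-0.465,0.7,-0.641],[0,0.0245,0],1],[[-0.465,1,-0.641],[0,0.0245,0],1],[[-0.465,1,-0.641],[0,0.0245,0],1]]'

```text
clock: 4.15
tcp_pos: [0.4434, -0.1387, 0.1755]
tool_rot: [0.367, -0.37, 0.606, -0.601]
force: [-0.2, -0.4, 0.9]
width: 0.0124
```

Call:
step_arm --moves '[[[0,0.3,0],[0,0,0],1],[[0,0.6,0],[0,0,0],1],[[0,0.84,0],[0,0,0],1],[[0,0.84,0],[0,0,0],1],[[0,0.84,0],[0,0,0],1]]'

```text
clock: 4.65
tcp_pos: [0.4467, -0.1411, 0.054]
tool_rot: [-0.368, 0.368, -0.603, 0.604]
force: [0.8, -0.6, 1.1]
width: 0.0002
```

```bash
python3 - <<'E'
from h import *
s=get_state();print(s["tcp_pos"],rot(s).as_matrix(),s["joint_pos"],s["width"])
X=np.array([.891,-.454]);Y=np.array([.454,.891]);d=s["tcp_pos"][:2]-[.532,-.181];print(d@X,d@Y)
c=Cam("wrist","w3")
E
```

```text
[ 0.4467 -0.1411  0.054 ] [[-0.4574  0.0003  0.8893]
 [-0.8893 -0.0003 -0.4574]
 [ 0.0001 -1.      0.0004]] [-0.4471  0.5607  2.1006 -0.0002  0.4799  0.0282] 0.00017824951641748818
-0.09406459429939336 -0.003200242967475083
```

View pics/w3.png

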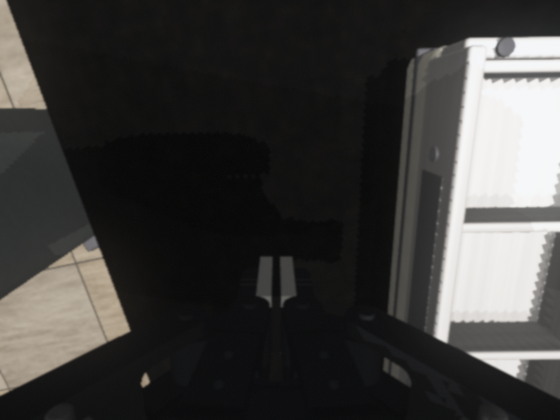

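Call:
step_arm --moves '[[[0,0,0.13],[0,0,0],1],[[0,0,0.24],[0,0,0],1],[[0,0,0.28],[0,0,0],1],[[0,0,0.31],[0,0,0],1],[[0,0,0.31],[0,0,0],1]]'

```text
clock: 5.2
tcp_pos: [0.4873, -0.1616, 0.0537]
tool_rot: [-0.369, 0.368, -0.603, 0.604]
force: [-0.1, 0.7, -0.2]
width: 0.0
```

Call:
step_arm --moves '[[[0,0,0.03],[0,0,0],1],[[0,0,0.06],[0,0,0],1],[[0,0,0.08],[0,0,0],1],[[0,0,0.08],[0,0,0],1]]'

```text
clock: 5.6
tcp_pos: [0.4966, -0.1664, 0.0526]
tool_rot: [0.368, -0.369, 0.604, -0.603]
force: [-4.7, 2.6, 1.5]
width: -0.0001
```

Call:
step_arm --moves '[[[0,0,0.03],[0,0,0],1],[[0,0,0.05],[0,0,0],1],[[0,0,0.05],[0,0,0],1]]'

```text
clock: 5.9
tcp_pos: [0.4995, -0.1678, 0.0517]
tool_rot: [0.366, -0.371, 0.607, -0.6]
force: [-20.2, 9.7, 6.8]
width: -0.0
```

Call:
step_arm --moves '[[[0,0,-0.15],[0,0,0],1],[[0,0,-0.3],[0,0,0],1],[[0,0,-0.45],[0,0,0],1],[[0,0,-0.6],[0,0,0],1],[[0,0,-0.6],[0,0,0],1]]'

```text
clock: 6.4
tcp_pos: [0.4221, -0.128, 0.0529]
tool_rot: [0.368, -0.369, 0.604, -0.603]
force: [-0.9, -0.3, 0.4]
width: 0.0005
```

Call:
step_arm --moves '[[[0,-0.3,0],[0,0,0],1],[[0,-0.6,0],[0,0,0],0.5],[[0,-1,0],[0,0,0],0.2],[[0.33,-1,0],[0,0,0],0.2],[[0.66,-1,0.33],[0,0,0],0.2]]'

```text
clock: 6.9
tcp_pos: [0.416, -0.2206, 0.2057]
tool_rot: [-0.37, 0.369, -0.602, 0.604]
force: [1.7, 0.8, -0.1]
width: 0.0578
```

```bash
python3 - <<'E'
from h import *
s=get_state();print(s["clock"],s["tcp_pos"],s["width"])
c=Cam("wrist","w4")
for k in("jar_0_mid","pocket_0","tray_front","staple_bar"):
    for u,q in c.pts(k): print(k,u.round(1),q,c.at(u,{"j":.023,"p":.053,"t":.062,"s":.058}[k[0]]))
t=Cam("top","top1")
for k in("jar_0_mid","pocket_0","tray_front"):
    for u,q in t.pts(k): print(k,u.round(1),q,t.at(u,{"j":.023,"p":.053,"t":.062,"s":.058}[k[0]]))
E
```

```text
6.9 [ 0.416  -0.2206  0.2057] 0.05778864915771473
jar_0_mid [359.  303.6] 0.92 [ 0.4378 -0.3653  0.023 ]
pocket_0 [318.8 159. ] 0.94 [ 0.4622 -0.2089  0.053 ]
pocket_0 [322.4  11.9] 0.92 [ 0.5108 -0.1119  0.053 ]
pocket_0 [320.5  92.7] 0.66 [ 0.4854 -0.1627  0.053 ]
tray_front [274.2  84.8] 0.6 [ 0.4555 -0.1416  0.062 ]
jar_0_mid [294.1 246. ] 0.64 [ 0.4373 -0.3695  0.023 ]
pocket_0 [180.1 215.6] 0.75 [ 0.5108 -0.1125  0.053 ]
pocket_0 [224.1 233.3] 0.71 [ 0.4689 -0.2114  0.053 ]
pocket_0 [202.2 224.9] 0.58 [ 0.4888 -0.1623  0.053 ]
tray_front [199.7 238.2] 0.7 [ 0.4587 -0.1583  0.062 ]
```

View pics/w4.png

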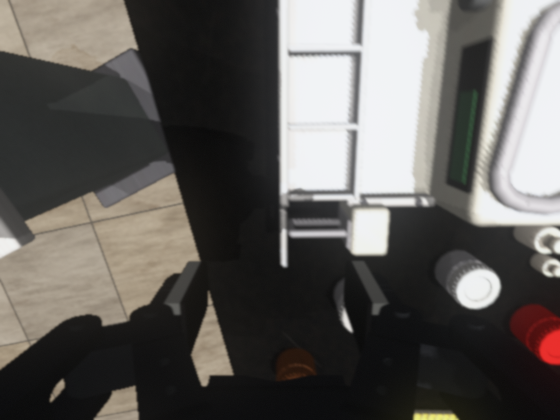

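Call:
step_arm --moves '[[[0.25,0,0.2],[0,0,0],0.15],[[0.5,0.1,0.457],[0,0,0],0.15],[[0.72,0.3,0.457],[0,0,0],0.15],[[0.72,0.69,0.457],[0,0,0],0.15],[[0.72,0.69,0.457],[0,0,0],0.15]]'

```text
clock: 7.85
tcp_pos: [0.4269, -0.3465, 0.095]
tool_rot: [0.368, -0.369, 0.606, -0.601]
force: [-1.1, 0.6, -0.0]
width: 0.0725
```

```bash
cat > jar.py <<'E'
from h import *
import sys
s=get_state();print(s["clock"],s["tcp_pos"],s["width"])
c=Cam("wrist",sys.argv[1]); r=rot(c.s)
for u,q in c.pts("jar_0_mid"):
    p=c.at(u,.023); print("mid",u.round(1),q,p,"off tool",r.inv().apply(p-s["tcp_pos"])/.15)
g=cv2.cvtColor(c.im,cv2.COLOR_BGR2GRAY)
tgt=list(map(float,sys.argv[2:4])); print("plan tgt",plan([*tgt,s["tcp_pos"][2]],R.from_matrix(np.c_[[-.4545,-.8907,0],[0,0,-1],[.8907,-.4545,0]])), "exp px top",c.px([*tgt,.046]))
E
python3 jar.py w5 .4375 -.3653
```

```text
7.85 [ 0.4269 -0.3465  0.095 ] 0.07246548485837284
mid [303.1 243.5] 0.94 [ 0.4364 -0.3646  0.023 ] off tool [0.0795 0.4793 0.1153]
plan tgt (array([0.082, 0.023, 0.11 ]), array([ 0.002, -0.001, -0.001])) exp px top [308.0035 257.76  ]
```

View pics/w5.png

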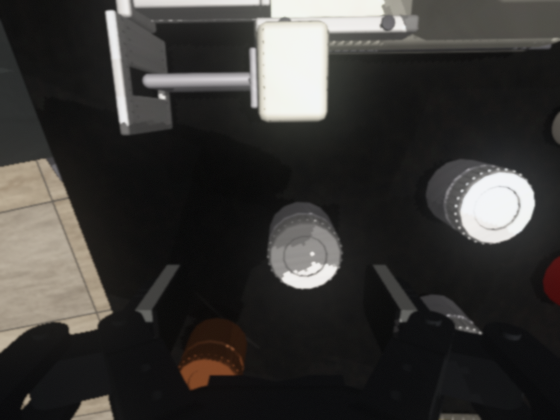

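Call:
step_arm --moves '[[[0,0,0],[0,0,0],0.15],[[0,0,0],[0,0,0],0.15]]'

```text
clock: 8.15
tcp_pos: [0.4296, -0.3479, 0.1014]
tool_rot: [-0.369, 0.369, -0.602, 0.604]
force: [-0.7, -0.3, -0.0]
width: 0.0725
```

Call:
step_arm --moves '[[[0.078,0,0.098],[0,0,0],0.15],[[0.078,0.2,0.098],[0,0,0],0.15],[[0.078,0.4,0.098],[0,0,0],0.15],[[0.078,0.516,0.098],[0,0,0],0.15],[[0.078,0.516,0.098],[0,0,0],0.15]]'

```text
clock: 8.65
tcp_pos: [0.4364, -0.3645, 0.0215]
tool_rot: [0.369, -0.369, 0.604, -0.603]
force: [0.4, -0.8, 0.2]
width: 0.0729
```

Call:
step_arm --grip_force 70 --moves '[[[0,0,0],[0,0,0],0.5],[[0,0,0],[0,0,0],0.7],[[0,0,0],[0,0,0],1],[[0,0,0],[0,0,0],1],[[0,0,0],[0,0,0],1]]'

```text
clock: 9.15
tcp_pos: [0.4371, -0.3655, 0.0241]
tool_rot: [-0.369, 0.368, -0.602, 0.605]
force: [-0.2, 2.0, 9.6]
width: 0.0422
```

Call:
step_arm --moves '[[[0,-0.15,0],[0,0,0],1],[[0,-0.4,0],[0,0,0],1],[[0,-0.7,0],[0,0,0],1],[[0,-0.85,0],[0,0,0],1],[[0,-0.85,0],[0,0,0],1]]'

```text
clock: 9.65
tcp_pos: [0.4374, -0.366, 0.1539]
tool_rot: [-0.369, 0.368, -0.601, 0.606]
force: [0.4, 0.6, -1.7]
width: 0.0419
```

Call:
step_arm --moves '[[[-0.2,0,-0.04],[0,0,0],1],[[-0.45,0,-0.09],[0,0,0],1],[[-0.7,0,-0.13],[0,0,0],1],[[-0.864,0,-0.165],[0,0,0],1],[[-0.864,0,-0.165],[0,0,0],1]]'

```text
clock: 10.15
tcp_pos: [0.4737, -0.2357, 0.149]
tool_rot: [0.369, -0.369, 0.603, -0.603]
force: [-0.5, 0.0, -0.6]
width: 0.0417
```

Call:
step_arm --moves '[[[-0.2,0,-0.04],[0,0,0],1],[[-0.45,0,-0.09],[0,0,0],1],[[-0.7,0,-0.13],[0,0,0],1],[[-0.864,0,-0.165],[0,0,0],1],[[-0.864,0,-0.165],[0,0,0],1]]'

```text
clock: 10.65
tcp_pos: [0.5111, -0.1099, 0.1491]
tool_rot: [0.369, -0.369, 0.603, -0.603]
force: [0.3, -0.1, -1.4]
width: 0.0419
```

Call:
step_arm --moves '[[[0,0,0],[0,0,0],1],[[0,0,0],[0,0,0],1]]'

```text
clock: 10.85
tcp_pos: [0.5106, -0.1128, 0.1492]
tool_rot: [-0.368, 0.368, -0.604, 0.604]
force: [-0.2, 0.2, -1.6]
width: 0.0418
```

```bash
python3 - <<'E'
from h import *
s=get_state();print(s["clock"],s["tcp_pos"],s["width"],rot(s).as_matrix()[:,2])
c=Cam("wrist","w6")
for u,q in c.pts("jar_0_mid"): print("jar",u,q,c.at(u,s["tcp_pos"][2]-.001))
for u,q in c.pts("pocket_0",.2): print("p",u,q,c.at(u,.053))
t=Cam("top")
for u,q in t.pts("pocket_0",.2): print("pt",u,q,t.at(u,.053))
print(plan([.5114,-.1123,s["tcp_pos"][2]],mat([.8907,-.4545,0])))
E
```

```text
10.85 [ 0.5106 -0.1128  0.1492] 0.04184301293670383 [ 0.8891 -0.4576 -0.0001]
jar [278.7 275.8] 0.58 [ 0.5115 -0.1136  0.1482]
p [271.9 213.9] 0.89 [ 0.5085 -0.1108  0.053 ]
p [276.1 347. ] 0.78 [ 0.4621 -0.2074  0.053 ]
p [473.8 368.7] 0.48 [ 0.5916 -0.2965  0.053 ]
pt [222.6 230.8] 0.94 [ 0.4745 -0.2081  0.053 ]
pt [182.9 213.5] 0.82 [ 0.5155 -0.1188  0.053 ]
pt [202.8 228.6] 0.77 [ 0.4804 -0.1636  0.053 ]
(array([-0.004,  0.001,  0.004]), array([-0.   , -0.002,  0.   ]))
```

View pics/w6.png

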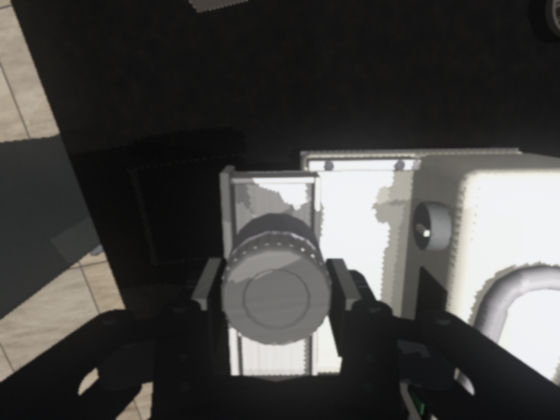

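Call:
step_arm --moves '[[[-0.004,0.1,-0.012],[0,0,0],1],[[-0.004,0.22,-0.012],[0,0,0],1],[[-0.004,0.32,-0.012],[0,0,0],1],[[-0.004,0.4,-0.012],[0,0,0],1],[[-0.004,0.43,-0.012],[0,0,0],1]]'

```text
clock: 11.6
tcp_pos: [0.5091, -0.1106, 0.0838]
tool_rot: [0.368, -0.369, 0.604, -0.603]
force: [-0.5, -1.2, -1.8]
width: 0.042
```

Call:
step_arm --moves '[[[0,0.02,0],[0,0,0],1],[[0,0.04,0],[0,0,0],1],[[0,0.04,0],[0,0,0],1]]'

```text
clock: 11.9
tcp_pos: [0.5096, -0.1106, 0.079]
tool_rot: [-0.369, 0.368, -0.603, 0.604]
force: [-0.3, -0.8, -1.1]
width: 0.0418
```

Call:
step_arm --moves '[[[0,0.015,0],[0,0,0],1],[[0,0.015,0],[0,0,0],0.42],[[0,0.015,0],[0,0,0],0.3],[[0,0.015,0],[0,0,0],0.3],[[0,0.015,0],[0,0,0],0.3]]'

```text
clock: 12.4
tcp_pos: [0.5096, -0.1105, 0.0768]
tool_rot: [-0.369, 0.368, -0.603, 0.604]
force: [0.3, 0.1, -0.2]
width: 0.0598
```

Call:
step_arm --moves '[[[0,-0.15,0],[0,0,0],0.3],[[0,-0.4,0],[0,0,0],0.15],[[0,-0.7,0],[0,0,0],0.15],[[0,-0.7,0],[0,0,0],0.15]]'

```text
clock: 12.8
tcp_pos: [0.5114, -0.1111, 0.1866]
tool_rot: [-0.37, 0.367, -0.601, 0.606]
force: [0.4, 0.3, 0.6]
width: 0.0727
```

```bash
python3 - <<'E'
from h import *
s=get_state();print(s["clock"],s["tcp_pos"],s["width"])
c=Cam("wrist","w7")
for u,q in c.pts("jar_0_mid"): print("jar",u,q,c.at(u,.076))
for u,q in c.pts("pocket_0",.2): print("p",u,q,c.at(u,.053))
t=Cam("top","t2")
for u,q in t.pts("jar_0_mid",.2): print("jt",u,q,t.at(u,.023))
for tgt in((.493,-.4715),(.5435,-.3885)):print(plan([*tgt,.12],mat([.8907,-.4545,0])))
E
```

```text
12.8 [ 0.5114 -0.1111  0.1866] 0.07273573890080415
jar [271.8 208.7] 0.65 [ 0.5099 -0.1095  0.076 ]
p [273.3 323.4] 0.79 [ 0.4603 -0.2079  0.053 ]
p [275.4 263.3] 0.65 [ 0.488  -0.1581  0.053 ]
jt [175.8 214.6] 0.68 [ 0.516  -0.0953  0.023 ]
(array([2.19 , 0.402, 1.006]), array([ 0.001, -0.002,  0.   ]))
(array([1.544, 0.402, 1.053]), array([ 0.001, -0.002,  0.   ]))
```

View pics/t2.png

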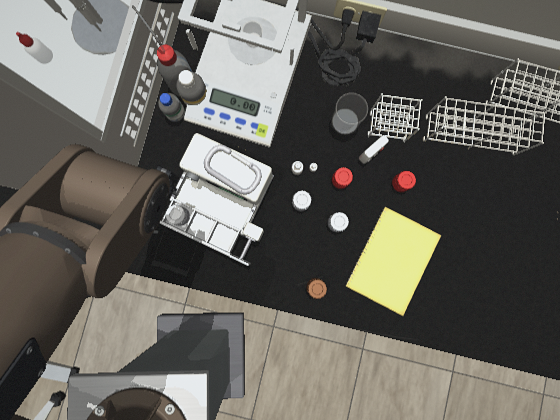

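Call:
step_arm --moves '[[[0.25,0,0.1],[0,0,0],0.15],[[0.5,0,0.25],[0,0,0],0.15],[[0.772,0,0.4],[0,0,0],0.15],[[0.772,0,0.527],[0,0,0],0.15]]'

```text
clock: 13.45
tcp_pos: [0.5257, -0.2536, 0.1802]
tool_rot: [0.367, -0.368, 0.605, -0.604]
force: [0.4, -0.1, 0.2]
width: 0.0727
```

Call:
step_arm --moves '[[[0.25,0,0.15],[0,0,0],0.15],[[0.5,0,0.3],[0,0,0],0.15],[[0.772,0.2,0.527],[0,0,0],0.15],[[0.772,0.4,0.527],[0,0,0],0.15],[[0.772,0.4,0.527],[0,0,0],0.15]]'

```text
clock: 13.95
tcp_pos: [0.5421, -0.3887, 0.1155]
tool_rot: [0.367, -0.369, 0.607, -0.601]
force: [-0.0, -0.4, -0.5]
width: 0.073
```

Call:
step_arm --moves '[[[0,0,0],[0,0,0],0.15],[[0,0,0],[0,0,0],0.15]]'

```text
clock: 14.15
tcp_pos: [0.5447, -0.388, 0.123]
tool_rot: [-0.369, 0.369, -0.603, 0.604]
force: [0.8, -0.2, -0.4]
width: 0.0726
```

```bash
python3 jar.py w8 .5435 -.3885
```

```text
14.15 [ 0.5447 -0.388   0.123 ] 0.07257250237191941
plan tgt (array([ 0.006,  0.003, -0.007]), array([-0.001, -0.001,  0.   ])) exp px top [274.4429 224.6963]
```

View pics/w8.png

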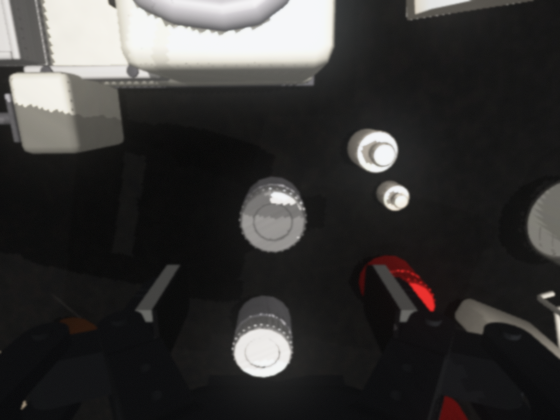

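Call:
step_arm --moves '[[[0,0.2,-0.012],[0,0,0],0.15],[[0,0.4,-0.012],[0,0,0],0.15],[[0,0.55,-0.012],[0,0,0],0.15],[[0,0.655,-0.012],[0,0,0],0.15],[[0,0.655,-0.012],[0,0,0],0.15]]'

```text
clock: 14.75
tcp_pos: [0.5424, -0.3872, 0.0224]
tool_rot: [0.368, -0.369, 0.604, -0.603]
force: [-0.5, 0.4, 0.7]
width: 0.0729
```

Call:
step_arm --moves '[[[0,0,0],[0,0,0],0.5],[[0,0,0],[0,0,0],0.7],[[0,0,0],[0,0,0],1],[[0,0,0],[0,0,0],1],[[0,0,0],[0,0,0],1]]'

```text
clock: 15.25
tcp_pos: [0.5435, -0.3885, 0.0254]
tool_rot: [-0.369, 0.368, -0.602, 0.605]
force: [-0.3, 0.6, 4.9]
width: 0.0421
```

Call:
step_arm --moves '[[[0,-0.15,0],[0,0,0],1],[[0,-0.4,0],[0,0,0],1],[[0,-0.7,0],[0,0,0],1],[[0,-0.85,0],[0,0,0],1],[[0,-0.85,0],[0,0,0],1]]'

```text
clock: 15.75
tcp_pos: [0.5439, -0.3889, 0.1559]
tool_rot: [-0.369, 0.368, -0.601, 0.606]
force: [-0.4, -0.1, -0.8]
width: 0.0418
```

Call:
step_arm --moves '[[[0,-0.25,0],[0,0,0],1],[[-0.1,-0.25,-0.2],[0,0,0],1],[[-0.3,-0.25,-0.4],[0,0,0],1],[[-0.59,-0.25,-0.6],[0,0,0],1],[[-0.59,-0.25,-0.7],[0,0,0],1]]'

```text
clock: 16.25
tcp_pos: [0.4888, -0.2572, 0.1879]
tool_rot: [0.369, -0.369, 0.604, -0.602]
force: [0.4, -0.3, -1.3]
width: 0.0417
```

Call:
step_arm --moves '[[[-0.2,0,-0.1],[0,0,0],1],[[-0.4,0,-0.2],[0,0,0],1],[[-0.592,0,-0.34],[0,0,0],1],[[-0.592,0.2,-0.34],[0,0,0],1],[[-0.592,0.2,-0.34],[0,0,0],1]]'

```text
clock: 16.75
tcp_pos: [0.4835, -0.1575, 0.156]
tool_rot: [0.368, -0.37, 0.605, -0.602]
force: [-0.4, 0.1, -1.6]
width: 0.0421
```

Call:
step_arm --moves '[[[0,0,0],[0,0,0],1],[[0,0,0],[0,0,0],1]]'

```text
clock: 16.95
tcp_pos: [0.4853, -0.1596, 0.159]
tool_rot: [-0.368, 0.368, -0.603, 0.604]
force: [-0.1, 0.3, -0.7]
width: 0.0419
```

```bash
cat > pk.py <<'E'
from h import *
import sys
s=get_state();print(s["clock"],s["tcp_pos"],s["width"])
c=Cam("wrist",sys.argv[1])
for k,z in(("jar_0_mid",.076),("pocket_0",.053)):
    for u,q in c.pts(k): print(k,u.round(1),q,c.at(u,z))
t=Cam("top",sys.argv[1]+"t")
for u,q in t.pts("pocket_0"): print("pt",u.round(1),q,t.at(u,.053))
print(plan([float(sys.argv[2]),float(sys.argv[3]),.0775],mat([.8907,-.4545,0])))
E
python3 pk.py w9 .4858 -.1598
```

```text
16.95 [ 0.4853 -0.1596  0.159 ] 0.041899260516362016
jar_0_mid [272.9 133.4] 0.72 [ 0.5093 -0.109   0.076 ]
pocket_0 [275.2 209.2] 0.96 [ 0.4856 -0.1581  0.053 ]
pocket_0 [225.7 212.1] 0.32 [ 0.4529 -0.1437  0.053 ]
pt [224.4 235.2] 0.97 [ 0.4646 -0.2121  0.053 ]
pt [202.9 225.4] 0.64 [ 0.4876 -0.1639  0.053 ]
(array([0.   , 0.542, 0.005]), array([-0.   , -0.002,  0.   ]))
```

View pics/w9.png

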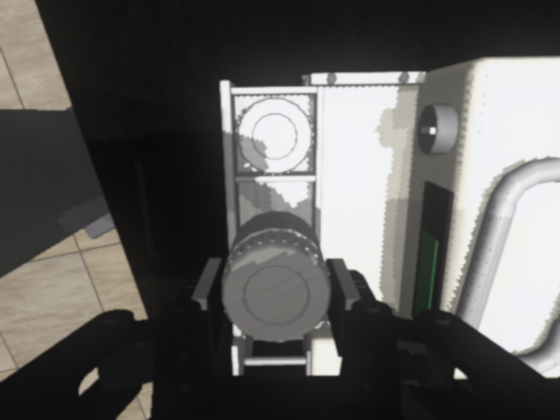

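Call:
step_arm --moves '[[[0,0.12,0.003],[0,0,0],1],[[0,0.25,0.003],[0,0,0],1],[[0,0.38,0.003],[0,0,0],1],[[0,0.46,0.003],[0,0,0],1],[[0,0.5,0.003],[0,0,0],1]]'

```text
clock: 17.7
tcp_pos: [0.4852, -0.1592, 0.0826]
tool_rot: [0.368, -0.369, 0.604, -0.603]
force: [0.5, -0.3, -0.9]
width: 0.0413
```

Call:
step_arm --moves '[[[0,0.02,0],[0,0,0],1],[[0,0.04,0],[0,0,0],1],[[0,0.04,0],[0,0,0],1]]'

```text
clock: 18.0
tcp_pos: [0.4861, -0.1595, 0.0783]
tool_rot: [-0.369, 0.368, -0.603, 0.604]
force: [0.9, -0.6, 3.3]
width: 0.0414
```

Call:
step_arm --moves '[[[0,0,0],[0,0,0],0.42],[[0,0,0],[0,0,0],0.3],[[0,0,0],[0,0,0],0.3],[[0,0,0],[0,0,0],0.3]]'

```text
clock: 18.4
tcp_pos: [0.4853, -0.1592, 0.0775]
tool_rot: [-0.368, 0.368, -0.603, 0.604]
force: [0.9, 1.1, 0.0]
width: 0.0595
```

Call:
step_arm --moves '[[[0,-0.15,0],[0,0,0],0.3],[[0,-0.4,0],[0,0,0],0.15],[[0,-0.7,0],[0,0,0],0.15],[[0,-0.7,0],[0,0,0],0.15]]'

```text
clock: 18.8
tcp_pos: [0.4871, -0.1599, 0.1871]
tool_rot: [-0.37, 0.367, -0.601, 0.606]
force: [0.5, -0.4, -0.4]
width: 0.0724
```

Call:
step_arm --moves '[[[0.25,0,0.1],[0,0,0],0.15],[[0.5,0,0.25],[0,0,0],0.15],[[0.75,0,0.4],[0,0,0],0.15],[[0.914,0,0.495],[0,0,0],0.15]]'

```text
clock: 19.2
tcp_pos: [0.4885, -0.3176, 0.1818]
tool_rot: [-0.368, 0.368, -0.604, 0.604]
force: [-0.4, 1.0, 0.6]
width: 0.0723
```

Call:
step_arm --moves '[[[0.25,0,0.15],[0,0,0],0.15],[[0.5,0,0.3],[0,0,0],0.15],[[0.75,0.2,0.495],[0,0,0],0.15],[[0.914,0.4,0.495],[0,0,0],0.15],[[0.914,0.4,0.495],[0,0,0],0.15]]'

```text
clock: 19.7
tcp_pos: [0.4894, -0.4724, 0.1167]
tool_rot: [0.367, -0.368, 0.607, -0.602]
force: [-0.4, -0.1, 0.2]
width: 0.0728
```

Call:
step_arm --moves '[[[0,0,0],[0,0,0],0.15],[[0,0,0],[0,0,0],0.15]]'

```text
clock: 19.9
tcp_pos: [0.4927, -0.4703, 0.1233]
tool_rot: [-0.369, 0.369, -0.603, 0.604]
force: [0.3, 0.8, 0.2]
width: 0.0723
```

```bash
python3 jar.py w10 .493 -.4715; python3 - <<'E'
import cv2,numpy as np
im=cv2.imread("pics/w10.png");g=cv2.medianBlur(cv2.cvtColor(im,cv2.COLOR_BGR2GRAY),5)
print(cv2.HoughCircles(g[100:320,150:420],cv2.HOUGH_GRADIENT,1.5,40,param1=100,param2=30,minRadius=20,maxRadius=45)+np.array([150,100,0]))
t=cv2.imread("pics/w9t.png");print(t.shape)
E
```

```text
19.9 [ 0.4927 -0.4703  0.1233] 0.07233314809201895
plan tgt (array([0.007, 0.004, 0.004]), array([-0.001, -0.001,  0.   ])) exp px top [277.1558 224.4754]
[[[273.75       219.25        33.95000076]]]
(420, 560, 3)
```

Call:
step_arm --moves '[[[0,0.2,-0.005],[0,0,0],0.15],[[0,0.4,-0.005],[0,0,0],0.15],[[0,0.55,-0.005],[0,0,0],0.15],[[0,0.655,-0.005],[0,0,0],0.15],[[0,0.655,-0.005],[0,0,0],0.15]]'

```text
clock: 20.5
tcp_pos: [0.4914, -0.4696, 0.023]
tool_rot: [0.369, -0.369, 0.604, -0.603]
force: [0.1, 0.2, 1.4]
width: 0.0725
```

Call:
step_arm --moves '[[[0,0,0],[0,0,0],0.5],[[0,0,0],[0,0,0],0.7],[[0,0,0],[0,0,0],1],[[0,0,0],[0,0,0],1],[[0,0,0],[0,0,0],1]]'

```text
clock: 21.0
tcp_pos: [0.4921, -0.4712, 0.0262]
tool_rot: [-0.369, 0.368, -0.602, 0.605]
force: [1.1, -0.2, 5.9]
width: 0.0418
```

Call:
step_arm --moves '[[[0,-0.15,0],[0,0,0],1],[[0,-0.4,0],[0,0,0],1],[[0,-0.7,0],[0,0,0],1],[[0,-0.9,0],[0,0,0],1],[[0,-0.9,0],[0,0,0],1]]'

```text
clock: 21.5
tcp_pos: [0.4927, -0.4719, 0.1651]
tool_rot: [-0.369, 0.368, -0.6, 0.607]
force: [0.1, -0.2, -0.9]
width: 0.0416
```

Call:
step_arm --moves '[[[-0.2,0,-0.12],[0,0,0],1],[[-0.4,0,-0.25],[0,0,0],1],[[-0.6,0,-0.4],[0,0,0],1],[[-0.734,0,-0.494],[0,0,0],1]]'

```text
clock: 21.9
tcp_pos: [0.475, -0.3364, 0.159]
tool_rot: [0.369, -0.369, 0.604, -0.603]
force: [-0.1, 0.1, -1.6]
width: 0.0414
```

Call:
step_arm --moves '[[[-0.2,0,-0.12],[0,0,0],1],[[-0.4,0,-0.25],[0,0,0],1],[[-0.6,0,-0.4],[0,0,0],1],[[-0.734,0,-0.494],[0,0,0],1],[[-0.734,0,-0.494],[0,0,0],1]]'

```text
clock: 22.4
tcp_pos: [0.4594, -0.2043, 0.1592]
tool_rot: [0.369, -0.369, 0.603, -0.603]
force: [0.0, -0.9, -2.3]
width: 0.0415
```

Call:
step_arm --moves '[[[0,0,0],[0,0,0],1],[[0,0,0],[0,0,0],1]]'

```text
clock: 22.6
tcp_pos: [0.4605, -0.2077, 0.1591]
tool_rot: [-0.368, 0.368, -0.603, 0.604]
force: [-0.0, -0.8, -1.4]
width: 0.0418
```

```bash
python3 pk.py w11 .4613 -.208
```

```text
22.6 [ 0.4605 -0.2077  0.1591] 0.04176125801956035
jar_0_mid [275.8  40.4] 0.68 [ 0.5101 -0.1113  0.076 ]
pocket_0 [277.5 210.5] 0.74 [ 0.4618 -0.2079  0.053 ]
pocket_0 [277.3 129.8] 0.41 [ 0.4875 -0.1574  0.053 ]
(array([-0.001,  0.543,  0.008]), array([ 0.   , -0.002,  0.   ]))
```

Well aligned; lower into pocket 0.

Call:
step_arm --moves '[[[0,0.12,0.006],[0,0,0],1],[[0,0.25,0.006],[0,0,0],1],[[0,0.38,0.006],[0,0,0],1],[[0,0.46,0.006],[0,0,0],1],[[0,0.5,0.006],[0,0,0],1]]'

```text
clock: 23.35
tcp_pos: [0.4608, -0.2075, 0.0831]
tool_rot: [0.368, -0.369, 0.604, -0.603]
force: [-0.1, 0.3, -1.2]
width: 0.0414
```

Call:
step_arm --moves '[[[0,0.02,0],[0,0,0],1],[[0,0.035,0],[0,0,0],1],[[0,0.035,0],[0,0,0],1]]'

```text
clock: 23.65
tcp_pos: [0.4613, -0.2076, 0.0793]
tool_rot: [-0.369, 0.368, -0.603, 0.604]
force: [0.1, 0.3, -1.8]
width: 0.0418
```

Call:
step_arm --moves '[[[0,0.008,0],[0,0,0],1],[[0,0.008,0],[0,0,0],0.42],[[0,0.008,0],[0,0,0],0.3],[[0,0.008,0],[0,0,0],0.3],[[0,0.008,0],[0,0,0],0.3]]'

```text
clock: 24.15
tcp_pos: [0.4611, -0.2074, 0.0777]
tool_rot: [-0.368, 0.368, -0.603, 0.604]
force: [0.4, 0.0, -0.2]
width: 0.0596
```

Call:
step_arm --moves '[[[0,-0.15,0],[0,0,0],0.3],[[0,-0.4,0],[0,0,0],0.3],[[0,-0.7,0],[0,0,0],0.5],[[0,-0.7,0],[0,0,0],1]]'

```text
clock: 24.55
tcp_pos: [0.4627, -0.2083, 0.1874]
tool_rot: [-0.37, 0.367, -0.601, 0.606]
force: [0.5, -0.6, -1.1]
width: 0.0319
```

Call:
step_arm --moves '[[[-0.15,0,-0.22],[0,0,0],1],[[-0.357,0,-0.455],[0,0,0],1],[[-0.357,0,-0.455],[0,0,0],1]]'

```text
clock: 24.85
tcp_pos: [0.4221, -0.125, 0.1822]
tool_rot: [0.369, -0.37, 0.604, -0.602]
force: [-0.3, 0.3, -0.9]
width: -0.0001
```

```bash
python3 pk.py w12 .4254 -.129
```

```text
24.85 [ 0.4221 -0.125   0.1822] -0.00012738888957158372
jar_0_mid [379.3 132.8] 0.8 [ 0.5094 -0.1077  0.076 ]
pt [207. 228.] 0.92 [ 0.4816 -0.1731  0.053 ]
pt [220.2 233.5] 0.66 [ 0.4686 -0.2027  0.053 ]
pt [181.6 213.9] 0.65 [ 0.5146 -0.1159  0.053 ]
(array([-0.002,  0.7  , -0.   ]), array([-0.   , -0.002,  0.   ]))
```

View pics/w12.png

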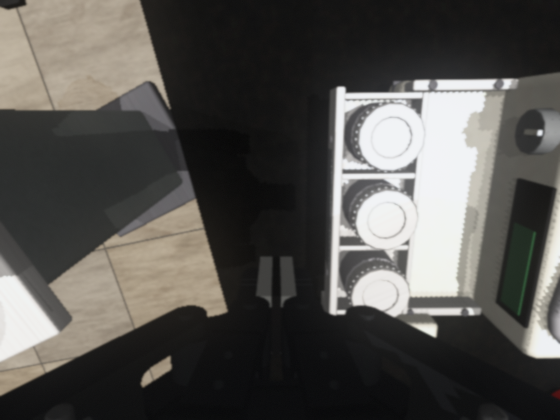

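Call:
step_arm --moves '[[[0,0.3,0],[0,0,0],1],[[0,0.6,0],[0,0,0],1],[[0,0.8,0],[0,0,0],1],[[0,0.8,0],[0,0,0],1],[[0,0.8,0],[0,0,0],1]]'

```text
clock: 25.6
tcp_pos: [0.425, -0.1291, 0.0627]
tool_rot: [0.368, -0.368, 0.604, -0.603]
force: [0.2, -0.1, -0.6]
width: -0.0001
```

Call:
step_arm --moves '[[[0,0,0.1],[0,0,0],1],[[0,0,0.2],[0,0,0],1],[[0,0,0.3],[0,0,0],1],[[0,0,0.4],[0,0,0],1],[[0,0,0.48],[0,0,0],1]]'

```text
clock: 26.1
tcp_pos: [0.4891, -0.1616, 0.0645]
tool_rot: [0.368, -0.368, 0.604, -0.604]
force: [-5.2, 5.1, 0.1]
width: 0.0001
```

Call:
step_arm --moves '[[[0,0,0.03],[0,0,0],1],[[0,0,0.05],[0,0,0],1],[[0,0,0.07],[0,0,0],1],[[0,0,0.07],[0,0,0],1]]'

```text
clock: 26.5
tcp_pos: [0.4981, -0.1663, 0.0638]
tool_rot: [-0.369, 0.368, -0.603, 0.604]
force: [-3.7, 1.9, 1.5]
width: -0.0
```

Call:
step_arm --moves '[[[0,0,0.02],[0,0,0],1],[[0,0,0.04],[0,0,0],1],[[0,0,0.05],[0,0,0],1],[[0,0,0.05],[0,0,0],1]]'

```text
clock: 26.9
tcp_pos: [0.5003, -0.1674, 0.0626]
tool_rot: [0.366, -0.371, 0.607, -0.6]
force: [-21.4, 9.6, 5.9]
width: -0.0003
```

Call:
step_arm --moves '[[[0,0,-0.08],[0,0,0],1],[[0,0,-0.16],[0,0,0],1],[[0,0,-0.25],[0,0,0],1],[[0,0,-0.25],[0,0,0],1]]'

```text
clock: 27.3
tcp_pos: [0.4708, -0.1522, 0.0633]
tool_rot: [-0.369, 0.368, -0.603, 0.604]
force: [-0.3, 0.5, -0.4]
width: 0.0001
```

Call:
step_arm --moves '[[[0,-0.3,0],[0,0,0],1],[[0,-0.6,0],[0,0,0],1],[[0.1,-1,0.1],[0,0,0],0.5],[[0.25,-1,0.25],[0,0,0],0.15],[[0.25,-1,0.25],[0,0,0],0.15]]'

```text
clock: 27.8
tcp_pos: [0.4903, -0.2067, 0.2161]
tool_rot: [-0.369, 0.367, -0.601, 0.607]
force: [-0.2, -0.2, 0.1]
width: 0.0433
```

Call:
step_arm --moves '[[[0,-0.3,0.2],[0,0,0],0.15],[[0.2,-0.6,0.3],[0,0,0],0.15],[[0.2,-0.6,0.3],[0,0,0],0.15]]'

```text
clock: 28.1
tcp_pos: [0.5157, -0.2529, 0.307]
tool_rot: [-0.369, 0.367, -0.601, 0.606]
force: [-0.3, 0.7, 0.5]
width: 0.0726
```

```bash
python3 - <<'E'
from h import *
s=get_state();print(s["clock"],s["tcp_pos"],rot(s).as_matrix())
c=Cam("wrist","w13")
Z={"jar_0_mid":.076,"pocket_0":.053,"tray_front":.062,"staple_bar":.058,"hook_centre":.126,"hook_spine":.126,"hook_nose":.126}
for k in Z:
    for u,q in c.pts(k): print(k,u.round(1),q,c.at(u,Z[k]))
t=Cam("top","t3")
for k in Z:
    for u,q in t.pts(k): print("top",k,u.round(1),q,t.at(u,Z[k]))
E
```

```text
28.1 [ 0.5157 -0.2529  0.307 ] [[-0.4577  0.0063  0.8891]
 [-0.8891 -0.0046 -0.4577]
 [ 0.0012 -1.      0.0077]]
jar_0_mid [250.9  50.2] 0.87 [ 0.5536 -0.1311  0.076 ]
pocket_0 [317.8 126.7] 0.7 [ 0.5821 -0.2272  0.053 ]
pocket_0 [257.5 163.6] 0.62 [ 0.5057 -0.2325  0.053 ]
pocket_0 [407.1 238.2] 0.52 [ 0.6207 -0.3909  0.053 ]
staple_bar [193.2 213.5] 0.76 [ 0.4148 -0.2485  0.058 ]
hook_spine [318.8 127. ] 0.83 [ 0.5761 -0.2212  0.126 ]
hook_nose [386.3 106.4] 0.79 [ 0.6357 -0.2323  0.126 ]
top pocket_0 [231.8 213.5] 0.48 [ 0.5132 -0.2292  0.053 ]
top staple_bar [241.8 258.9] 0.78 [ 0.411 -0.251  0.058]
```

View pics/w13.png

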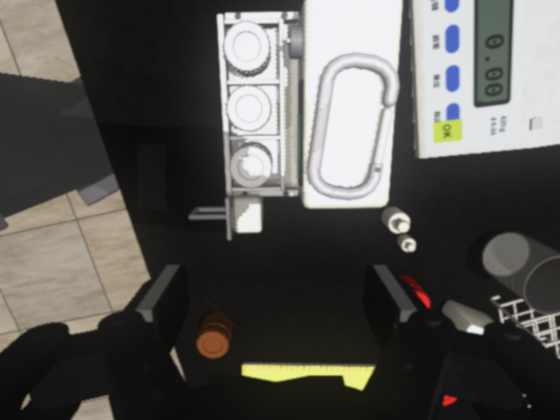

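Call:
step_arm --moves '[[[-0.18,0,0.13],[0,0.04,0],0.15],[[-0.373,0.2,0.275],[0,0.081,0],0.15],[[-0.373,0.4,0.275],[0,0.081,0],0.15],[[-0.373,0.56,0.275],[0,0.081,0],0.15],[[-0.373,0.56,0.275],[0,0.081,0],0.15]]'

```text
clock: 29.4
tcp_pos: [0.5754, -0.2187, 0.2156]
tool_rot: [0.328, -0.331, 0.627, -0.624]
force: [0.9, -0.4, 0.3]
width: 0.0724
```

Call:
step_arm --moves '[[[0,0,0],[0,0,0],0.15],[[0,0,0],[0,0,0],0.15]]'

```text
clock: 29.6
tcp_pos: [0.5768, -0.2198, 0.2203]
tool_rot: [-0.33, 0.329, -0.625, 0.626]
force: [-0.4, 0.3, 0.7]
width: 0.0724
```

```bash
python3 - <<'E'
from h import *
s=get_state();print(s["clock"],s["tcp_pos"],rot(s).as_matrix()[:,2],s["width"])
c=Cam("wrist","w14")
for k in("hook_centre","hook_spine","hook_nose"):
    for u,q in c.pts(k): p=c.at(u,.126);print(k,u.round(1),q,p,"tool mm",rot(s).inv().apply(p-s["tcp_pos"])*1e3)
cv2.imwrite("pics/w14c.png",cv2.resize(c.im[60:360,130:530],None,fx=2,fy=2))
E
```

```text
29.6 [ 0.5768 -0.2198  0.2203] [ 0.8242 -0.5663  0.0024] 0.07242230514538858
hook_spine [275.3 216.6] 0.82 [ 0.5762 -0.2202  0.126 ] tool mm [ 0.6328 94.3212 -0.4539]
hook_nose [358.2 181.1] 0.71 [ 0.6361 -0.2313  0.126 ] tool mm [-24.0973  94.4594  55.155 ]
hook_nose [163.7 190. ] 0.61 [ 0.5249 -0.1621  0.126 ] tool mm [-18.142   94.1471 -75.6672]
```

View pics/w14c.png

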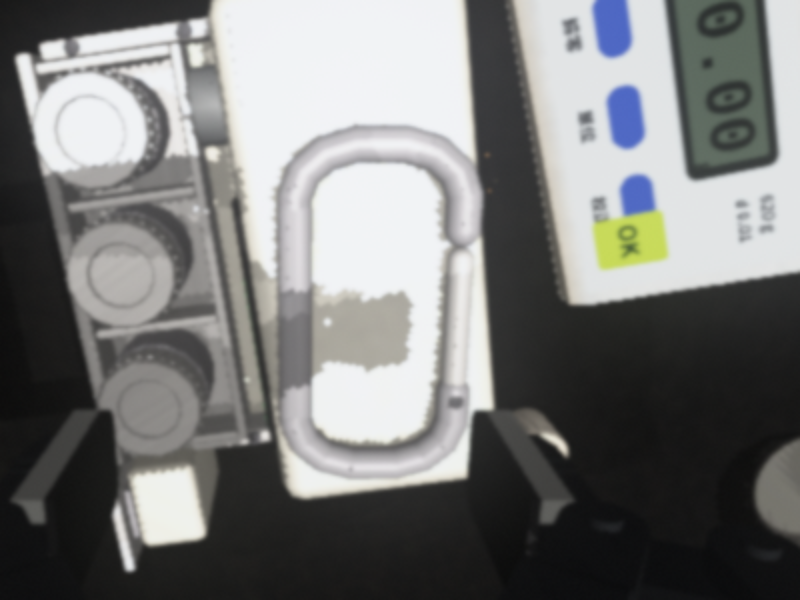

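Call:
step_arm --moves '[[[0,0.2,0],[0,0,0],0.55],[[0,0.4,0],[0,0,0],0.55],[[0,0.55,0],[0,0,0],0.55],[[0,0.61,0],[0,0,0],0.55],[[0,0.63,0],[0,0,0],0.55]]'

```text
clock: 30.3
tcp_pos: [0.5763, -0.2194, 0.1239]
tool_rot: [0.329, -0.329, 0.626, -0.626]
force: [-0.6, 0.0, 0.1]
width: 0.0386
```

Call:
step_arm --moves '[[[0,0,0],[0,0,0],0.55],[[0,0,0],[0,0,0],0.55]]'

```text
clock: 30.5
tcp_pos: [0.5768, -0.2196, 0.1254]
tool_rot: [-0.33, 0.329, -0.625, 0.626]
force: [-0.2, -0.6, -0.1]
width: 0.0384
```

```bash
python3 - <<'E'
from h import *
from scipy.optimize import least_squares,fsolve
s=get_state();print(s["tcp_pos"],s["width"],s["force"],s["joint_pos"])
D=[(.6247,.2307,.4915,1.5595),(.5238,.3306,.2523,1.6623),(.4685,.054,.5607,2.1006),(.5603,.3284,.3126,1.5817),(np.hypot(*s["tcp_pos"][:2]),s["tcp_pos"][2],*s["joint_pos"][1:3])]
f=lambda p:np.r_[tuple(np.r_[p[0]+p[1]*np.sin(a)+p[2]*np.sin(a+b)-r,p[3]+p[1]*np.cos(a)+p[2]*np.cos(a+b)-z] for r,z,a,b in D)]
o=least_squares(f,[.1,.6,.6,.2]);p=o.x;print(p,abs(o.fun).max())
for r in(.40,.41,.42,.43,.44):
    q=fsolve(lambda q:[p[0]+p[1]*np.sin(q[0])+p[2]*np.sin(q[0]+q[1])-r,p[3]+p[1]*np.cos(q[0])+p[2]*np.cos(q[0]+q[1])-.055],[.55,2.2]);print(r,q,np.pi-q.sum())
E
```

```text
[ 0.5768 -0.2196  0.1254] 0.03837630131370406 [-0.1636 -0.5775 -0.0718] [-0.4708  0.5977  1.6851 -0.0001  0.8568  0.1311]
[ 0.0161  0.5156  0.4052 -0.0323] 0.009014506266011024
0.4 [0.4607 2.2893] 0.3915638445872087
0.41 [0.4707 2.2648] 0.4061309553258847
0.42 [0.4807 2.2402] 0.4206861213938984
0.43 [0.4909 2.2155] 0.43523922861052444
0.44 [0.5011 2.1906] 0.4497996730638594
```

Call:
step_arm --grip_force 100 --moves '[[[0,0.014,0],[0,0,0],0.6],[[0,0.014,0],[0,0,0],0.75],[[0,0.014,0],[0,0,0],1],[[0,0.014,0],[0,0,0],1],[[0,0.014,0],[0,0,0],1]]'

```text
clock: 31.0
tcp_pos: [0.5765, -0.2195, 0.1228]
tool_rot: [-0.33, 0.329, -0.625, 0.626]
force: [-1.6, 0.3, 5.6]
width: 0.0087
```

Call:
step_arm --moves '[[[0,0,0],[0,0,0],1],[[0,-0.05,0],[0,0,0],1],[[0,-0.15,0],[0,0,0],1],[[0,-0.3,0],[0,0,0],1],[[0,-0.3,0],[0,0,0],1]]'

```text
clock: 31.5
tcp_pos: [0.5773, -0.2198, 0.1698]
tool_rot: [-0.33, 0.328, -0.624, 0.627]
force: [1.1, -0.3, -1.4]
width: 0.0083
```

```bash
python3 - <<'E'
from h import *
s=get_state();print(s["clock"],s["tcp_pos"],rot(s).as_matrix()[:,2],s["width"],s["force"],s["moment"])
c=Cam("wrist","w15")
for k in("hook_centre","hook_spine","hook_nose"):
    for u,q in c.pts(k): p=c.at(u,s["tcp_pos"][2]+.003);print(k,u.round(1),q,p,"tool mm",rot(s).inv().apply(p-s["tcp_pos"])*1e3)
for k in (["staple_bar"]): print(c.pts(k))
E
```

```text
31.5 [ 0.5773 -0.2198  0.1698] [ 0.8243 -0.5661  0.0043] 0.008313414026190645 [ 1.0508 -0.2617 -1.3542] [ 0.0215  0.0589 -0.0315]
hook_spine [276.4 280.4] 0.57 [ 0.577  -0.2203  0.1728] tool mm [ 0.5337 -2.9999  0.1004]
hook_nose [162.1 129.5] 0.39 [ 0.5769 -0.144   0.1728] tool mm [-62.325   -3.1544 -43.237 ]
[(array([177.3, 201.6]), 0.69), (array([195.3, 279.4]), 0.58)]
```

Call:
step_arm --moves '[[[0,-0.15,0],[0,0,0],1],[[0.12,-0.2,-0.15],[0,0,0],1],[[0.25,-0.2,-0.32],[0,0,0],1],[[0.37,-0.2,-0.5],[0,0,0],1],[[0.474,-0.2,-0.65],[0,0,0],1]]'

```text
clock: 32.25
tcp_pos: [0.4539, -0.2224, 0.1963]
tool_rot: [0.329, -0.33, 0.626, -0.625]
force: [0.4, -0.4, -1.5]
width: 0.0086
```

Call:
step_arm --moves '[[[0.12,0,-0.16],[0,0,0],1],[[0.24,0,-0.32],[0,0,0],1],[[0.36,0,-0.48],[0,-0.04,0],1],[[0.474,0,-0.648],[0,-0.082,0],1],[[0.474,0,-0.648],[0,-0.082,0],1]]'

```text
clock: 32.75
tcp_pos: [0.3325, -0.2256, 0.1966]
tool_rot: [0.369, -0.369, 0.604, -0.602]
force: [0.3, 0.1, -2.5]
width: 0.0086
```

Call:
step_arm --moves '[[[0,0.15,0],[0,0,0],1],[[0,0.35,0],[0,0,0],1],[[0,0.5,0],[0,0,0],1],[[0,0.5,0],[0,0,0],1],[[0,0.5,0],[0,0,0],1]]'

```text
clock: 33.25
tcp_pos: [0.3356, -0.2265, 0.1221]
tool_rot: [0.369, -0.369, 0.604, -0.603]
force: [0.3, -0.1, -1.7]
width: 0.0087
```

```bash
python3 - <<'E'
from h import *
s=get_state();print(s["clock"],s["tcp_pos"],rot(s).as_matrix()[:,2],s["joint_pos"],s["width"],s["force"],s["moment"])
c=Cam("wrist","w16")
for k,z in(("hook_centre",0),("hook_spine",0),("hook_nose",0),("staple_bar",.058)):
    for u,q in c.pts(k,.2): p=c.at(u,z or s["tcp_pos"][2]+.003);print(k,u.round(1),q,p,"tool mm",rot(s).inv().apply(p-s["tcp_pos"])*1e3)
    d=spot_in("wrist",k);print([(np.round(e["rect"]),round(e["confidence"],2)) for e in d if e["confidence"]>.3])
cv2.imwrite("pics/w16c.png",cv2.resize(c.im[60:360,200:560],None,fx=2,fy=2,interpolation=cv2.INTER_CUBIC))
E
```

```text
33.25 [ 0.3356 -0.2265  0.1221] [ 0.8901 -0.4557 -0.001 ] [-0.7571  0.3665  2.1944 -0.0001  0.5818 -0.2838] 0.008705894268197175 [ 0.3317 -0.0789 -1.7461] [-0.0264  0.0859 -0.0123]
[(array([347., 255., 177., 253.]), 0.91)]
hook_spine [273.6 281.9] 0.73 [ 0.3341 -0.227   0.1251] tool mm [ 1.2215 -2.9992 -1.1   ]
[(array([347., 256., 174., 251.]), 0.75)]
hook_nose [412.9 229. ] 0.62 [ 0.3957 -0.2319  0.1251] tool mm [-22.5538  -3.0519  56.001 ]
[(array([495., 128., 130., 255.]), 0.73), (array([347., 253., 170., 247.]), 0.64)]
[(array([495., 128., 126., 255.]), 0.66), (array([408., 272.,  32.,  89.]), 0.51)]
```

View pics/w16c.png

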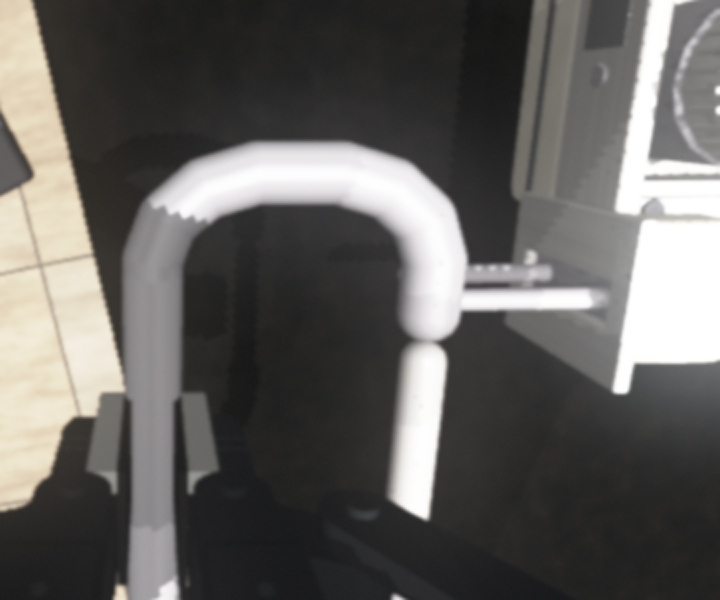

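```bash
python3 - <<'E'
from h import *
s=get_state();c=Cam("wrist");r=rot(s)
for uv,z in(((450,209),.073),((490,209),.073),((450,195.5),.043),((470,195.5),.043)):
    p=c.at(uv,z);print(p,r.inv().apply(p-s["tcp_pos"])*1e3)
for b in((.4158,-.2478,.058),(.4148,-.2485,.058)):print(r.inv().apply(np.array(b)-s["tcp_pos"])*1e3)
# leg rows at column: bright runs
g=cv2.cvtColor(c.im,cv2.COLOR_BGR2GRAY)
for u in(440,450,460,470,480,490): print(u,g[185:220,u])
E
```

```text
[ 0.4291 -0.2555  0.073 ] [-16.8401  49.4654  96.5987]
[ 0.4489 -0.2656  0.073 ] [-16.8218  49.4812 118.8258]
[ 0.4419 -0.2612  0.043 ] [-17.6162  79.4751 110.5828]
[ 0.4532 -0.267   0.043 ] [-17.6065  79.4842 123.2995]
[-17.6511  64.4542  81.2619]
[-16.5724  64.4541  80.6906]
440 [ 53  54  54  53  54  61  98 146 172 174 174 176 176 171 156 130  91  71
  99 152 195 224 238 247 251 251 249 242 221 156  89  62  59  58  58]
450 [ 51  51  51  51  52  61  95 136 156 164 168 169 172 169 155 128  89  71
 104 158 200 226 239 248 251 251 248 240 215 147  84  63  60  60  61]
460 [112 112 114 116 115 116 119 134 151 164 175 182 183 175 158 144 138 134
 138 168 202 228 240 248 251 250 247 240 216 159 117 108 107 107 105]
470 [114 112 108 108 106 107 120 148 169 181 189 191 188 177 158 136 112 107
 133 178 212 232 246 252 254 254 251 246 228 171 124 111 107 107 108]
480 [122 121 121 120 118 113 110 109 109 109 108 108 109 111 110 109 107 114
 147 195 230 244 251 253 254 254 252 247 229 175 132 123 122 118 113]
490 [127 127 128 129 128 127 127 125 124 119 113 111 113 114 114 112 110 120
 155 203 234 246 251 253 254 254 252 246 226 172 141 138 137 134 129]
```

Call:
step_arm --moves '[[[-0.011,0.1,0],[0,0,0],1],[[-0.011,0.22,0],[0,0,0],1],[[-0.011,0.35,0],[0,0,0],1],[[-0.011,0.447,0],[0,0,0],1],[[-0.011,0.447,0],[0,0,0],1]]'

```text
clock: 34.25
tcp_pos: [0.3356, -0.2246, 0.0538]
tool_rot: [0.369, -0.369, 0.604, -0.602]
force: [0.0, 0.7, -0.9]
width: 0.0084
```

Call:
step_arm --moves '[[[0,0,0],[0,0,0],1],[[0,0,0],[0,0,0],1]]'

```text
clock: 34.45
tcp_pos: [0.3363, -0.2251, 0.0557]
tool_rot: [-0.369, 0.369, -0.603, 0.604]
force: [0.3, -0.2, -1.7]
width: 0.0084
```

```bash
python3 - <<'E'
from h import *
s=get_state();print(s["clock"],s["tcp_pos"],s["joint_pos"],s["force"],s["moment"],s["width"])
c=Cam("wrist","w17");r=rot(s);T=s["tcp_pos"]
for k in("hook_spine","hook_nose","staple_bar"):
    for u,q in c.pts(k,.2): p=c.at(u,.058);print(k,u.round(1),q,p,"tool mm",r.inv().apply(p-T)*1e3)
print("bar",r.inv().apply(np.array((.4153,-.2481,.058))-T)*1e3)
E
```

```text
34.45 [ 0.3363 -0.2251  0.0557] [-0.7534  0.5107  2.2514 -0.0001  0.3783 -0.2803] [ 0.3306 -0.1537 -1.6895] [ 0.0336 -0.0323 -0.0197] 0.008366249697715584
hook_nose [410.2 230.8] 0.87 [ 0.3953 -0.2312  0.058 ] tool mm [-21.5109  -2.2603  55.2863]
staple_bar [469. 246.] 0.58 [ 0.4148 -0.2487  0.058 ] tool mm [-14.7945  -2.2305  80.5397]
bar [-15.5441  -2.2305  80.7588]
```

Call:
step_arm --moves '[[[0,0,0.05],[0,0,0],1],[[0,0,0.1],[0,0,0],1],[[0,0,0.14],[0,0,0],1],[[0,0,0.17],[0,0,0],1],[[0,0,0.17],[0,0,0],1]]'

```text
clock: 35.15
tcp_pos: [0.3591, -0.2367, 0.0549]
tool_rot: [0.369, -0.369, 0.603, -0.603]
force: [-2.6, -1.0, -0.8]
width: 0.0083
```

Call:
step_arm --moves '[[[0,0,0.03],[0,0,0],1],[[0,0,0.06],[0,0,0],1],[[0,0,0.09],[0,0,0],1],[[0,0,0.1],[0,0,0],1],[[0,0,0.1],[0,0,0],1]]'

```text
clock: 35.65
tcp_pos: [0.3723, -0.2435, 0.055]
tool_rot: [-0.369, 0.369, -0.603, 0.603]
force: [-3.2, -0.0, -1.2]
width: 0.009
```

```bash
cat > hk.py <<'E'
from h import *
import sys
s=get_state();print(s["clock"],s["tcp_pos"],s["force"],s["moment"],s["width"])
c=Cam("wrist",sys.argv[1]);r=rot(s);T=s["tcp_pos"]
for k in("hook_spine","hook_nose","staple_bar"):
    for u,q in c.pts(k,.2): p=c.at(u,.058);print(k,u.round(1),q,"tool mm",r.inv().apply(p-T)*1e3)
print("bar",r.inv().apply(np.array((.4150,-.2484,.058))-T)*1e3)
E
python3 hk.py w18
```

```text
35.65 [ 0.3723 -0.2435  0.055 ] [-3.2194 -0.0416 -1.1819] [ 0.0077  0.4853 -0.0468] 0.008996978898299634
hook_spine [277.1 279.8] 0.96 tool mm [ 0.2213 -3.0338  0.3951]
staple_bar [376.3 243.5] 0.78 tool mm [-16.2349  -3.0308  41.4902]
bar [-15.0886  -3.0308  40.2578]
```

Call:
step_arm --moves '[[[0.03,0,0],[0,0,0],1],[[0.06,0,0],[0,0,0],1],[[0.09,0,0],[0,0,0],1],[[0.12,0,0],[0,0,0],1],[[0.12,0,0],[0,0,0],1]]'

```text
clock: 36.35
tcp_pos: [0.3639, -0.2601, 0.0551]
tool_rot: [-0.369, 0.369, -0.603, 0.604]
force: [0.2, 0.3, -1.7]
width: 0.0088
```

```bash
python3 hk.py w19; python3 - <<'E'
import cv2
g=cv2.cvtColor(cv2.imread("pics/w19.png"),cv2.COLOR_BGR2GRAY)
# gate region, coarse brightness map around nose/gate (cols 300-440, rows 190-330)
for v in range(180,330,8): print(v,' '.join('%3d'%g[v,u] for u in range(290,450,7)))
E
```

```text
36.35 [ 0.3639 -0.2601  0.0551] [ 0.1646  0.3496 -1.6842] [ 0.0532  0.035  -0.0449] 0.008759201160026495
hook_spine [276.3 280.9] 0.88 tool mm [ 0.7861 -2.9335  0.0538]
hook_nose [413.6 231.8] 0.67 tool mm [-21.2927  -2.9012  56.4737]
hook_nose [278.3 281.2] 0.52 tool mm [ 0.9279 -2.9329  0.9088]
staple_bar [379.  199.7] 0.87 tool mm [-34.8684  -2.9151  41.1983]
bar [-33.7361  -2.9155  40.15  ]
180 129  52  46  46  46  41  41  42  43  43  46  46  49  51  54  57 167 231 252 247 215  52  81
188 115  44  45  44  45  44  44  46  44  40  43  93 134 132 123 122 127 218 248 251 239 186 139
196  97  42  42  41  43  43  42  42  45  38  55  96 103 134 149 150 110 197 226 247 210 171 170
204  98  40  40  41  42  42  40  40  41  35  36  64  95 102 116  96 123 133 141 146 138 125 137
212  97  39  38  38  40  40  38  40  39  32  34  42  54 150 248 252 252 252 252 252 252 251 252
220  94  30  33  31  38  39  32  33  38  30  32  42  45  52 182 191 197 212 227 222 156 149 162
228  92  29  28  29  32  30  27  26  35  28  30  41  44  48  51  54  58 165 213 130  58  62 105
236  91  30  30  30  28  27  2
[... 421 characters left out ...]
 202 245 251  57  55  53  50
276  36 105  98  31  30  34  34  34  25  28  32  38  41  45  49  65 227 254 252  55  55  53  51
284  31 104 103  34  33  34  34  33  25  25  28  38  41  45  49  82 234 254 249  55  53  51  51
292  30 103 103  30  29  30  36  32  23  24  29  38  43  45  49 102 240 254 233  52  51  49  48
300  37 122  31  30  29  28  30  30  23  24  32  41  42  44  48 126 244 254 185  50  49  47  46
308  37  33  31  32  34  29  28  23  24  26  37  33  35  39  41 146 247 254 102  49  46  45  44
316  37  30  31  31  29  30  28  27  27  28  30  32  36  61  56  40  51 250  56  47  46  45  41
324  37  32  31  31  28  28  28  27  27  28  29  43  33  35  37  38  39  40  40  42  42  41  39
```

Call:
step_arm --moves '[[[0,0.02,-0.02],[0,0,0],1],[[0,0.033,-0.027],[0,0,0],1],[[0,0.033,-0.027],[0,0,0],1]]'

```text
clock: 36.85
tcp_pos: [0.36, -0.2573, 0.0498]
tool_rot: [0.369, -0.369, 0.603, -0.603]
force: [-0.6, -0.1, -1.6]
width: 0.0083
```

Call:
step_arm --moves '[[[0,0,0],[0,0,0],0.9],[[0,0,0],[0,0,0],0.75],[[0,0,0],[0,0,0],0.7],[[0,0,0],[0,0,0],0.7],[[0,0,0],[0,0,0],0.7]]'

```text
clock: 37.35
tcp_pos: [0.3604, -0.2576, 0.0501]
tool_rot: [-0.369, 0.369, -0.603, 0.603]
force: [0.0, 0.0, -0.3]
width: 0.0255
```

```bash
python3 hk.py w20
```

```text
37.35 [ 0.3604 -0.2576  0.0501] [ 0.0447  0.0248 -0.2919] [-0.0574  0.0422  0.0215] 0.025498384985458002
hook_spine [297. 231.] 0.6 tool mm [-23.3438  -7.8631   8.2405]
hook_nose [398.2 235.9] 0.82 tool mm [-21.2593  -7.8515  48.5138]
staple_bar [390.2 206.6] 0.66 tool mm [-33.3064  -7.8542  44.2967]
bar [-33.0734  -7.8542  44.4204]
```

Call:
step_arm --moves '[[[0,-0.05,0],[0,0,0],0.7],[[0,-0.12,0],[0,0,0],0.7],[[0,-0.22,0],[0,0,0],0.7]]'

```text
clock: 37.85
tcp_pos: [0.3602, -0.2575, 0.0838]
tool_rot: [0.369, -0.369, 0.603, -0.603]
force: [-0.8, 0.0, 0.2]
width: 0.0257
```

Call:
step_arm --moves '[[[0,-0.3,0],[0,0,0],0.7],[[0,-0.6,0],[0,0,0],0.5],[[0,-0.9,0],[0,0,0],0.5],[[-0.2,-0.9,0],[0,0,0],0.5],[[-0.3,-0.9,0],[0,0,0],0.5]]'

```text
clock: 38.35
tcp_pos: [0.3812, -0.2166, 0.2204]
tool_rot: [-0.369, 0.368, -0.602, 0.605]
force: [-0.5, 0.1, -0.9]
width: 0.0426
```

```bash
python3 hk.py w21; python3 - <<'E'
from h import *
c=Cam("wrist")
for k in("jar_0_mid","hook_centre","hook_nose","staple_bar","tray_front"): print(k,[(u.round(),q,c.at(u,.076 if k[0]=="j" else .058)) for u,q in c.pts(k)])
t=Cam("top","t4")
for k in("hook_centre","hook_spine","hook_nose","staple_bar","jar_0_mid","cal_weight_200","tray_front"): print(k,[(u.round(),q) for u,q in t.pts(k)],[(np.round(e["rect"]),round(e["confidence"],2)) for e in spot_in("top",k)][:3])
a=cv2.cvtColor(cv2.imread("pics/t2.png"),cv2.COLOR_BGR2GRAY)[155:178,285:325];b=cv2.cvtColor(t.im,cv2.COLOR_BGR2GRAY)[155:178,285:325];print("weights diff",cv2.absdiff(a,b).max())
g=cv2.cvtColor(t.im,cv2.COLOR_BGR2GRAY)
for v in range(236,290,2): print(v,''.join('#' if x>170 else '+' if x>100 else '.' if x>60 else ' ' for x in g[v,215:275]))
E
```

```text
38.35 [ 0.3812 -0.2166  0.2204] [-0.5067  0.0747 -0.8667] [ 0.0189 -0.0032 -0.0344] 0.04264122581518721
hook_spine [286.  223.4] 0.97 tool mm [ 26.9022 162.4725   9.0539]
hook_nose [329.7 221. ] 0.78 tool mm [ 24.7356 162.6212  47.9684]
hook_nose [327.7 207.3] 0.38 tool mm [ 12.1074 162.6042  45.6953]
staple_bar [328.1 205.9] 0.66 tool mm [ 10.8331 162.6046  45.9982]
staple_bar [287.5 221.3] 0.6 tool mm [ 24.9455 162.4763  10.3754]
bar [ 12.7705 162.598   43.9661]
jar_0_mid []
hook_centre [(array([304., 229.]), 0.87, array([ 0.3892, -0.2572,  0.058 ]))]
hook_nose [(array([332., 220.]), 0.55, array([ 0.4143, -0.2611,  0.058 ]))]
staple_bar [(array([330., 209.]), 0.62, array([ 0.4174, -0.2512,  0.058 ]))]
tray_front [(array([381.,  69.]), 0.77, array([ 0.5009, -0.1652,  0.058 ]))]
hook_centre [(array([250., 271.]), 0.94)] [(array([251., 270.,  46.,  41.]), 0.7)]
hook_spine [(array([247., 275.]), 0.93)] [(array([255., 269.,  45.,  44.]), 0.57)]
hook_nose [(array([250., 260.]), 0.57)] [(array([254., 270.,  48.,  40.]), 0.82)]
staple_bar [(array([243., 261.]), 0.73)] [(array([222., 198., 
[... 1491 characters left out ...]
             .+++++#++              +#####+         
270   ..++.                .+++###++              .+#####++     
272      .++                  .######++              +######+   
274 ..     ..                   ++#####++              .+####++ 
276 .....                         .+######+.             ++####+
278 .......                          +######++             +####
280 ..........                         .+######+.           ++++
282 ............                         .+######++         +++#
284 ..............                          ++#####++.    .+++++
286 ..................                        .+#####++++++++++.
288 .................    ....                    +++#++++++++.
```

Call:
step_arm --moves '[[[-0.2,-0.2,0.2],[0,0,0],0.5],[[-0.4,-0.2,0.4],[0,0,0],0.5],[[-0.5,-0.3,0.5],[0,0,0],0.5],[[-0.5,-0.3,0.5],[0,0,0],0.5],[[-0.5,-0.3,0.5],[0,0,0],0.5]]'

```text
clock: 40.1
tcp_pos: [0.4815, -0.1846, 0.2627]
tool_rot: [0.369, -0.369, 0.603, -0.603]
force: [-0.5, 0.0, -0.6]
width: 0.0427
```

Call:
step_arm --moves '[[[0,0,0],[0,0,0],0.5],[[0,0,0],[0,0,0],0.5],[[0,0,0],[0,0,0],0.5],[[0,0,0],[0,0,0],0.5],[[0,0,0],[0,0,0],0.5]]'

```text
clock: 40.6
tcp_pos: [0.4816, -0.185, 0.2631]
tool_rot: [-0.369, 0.369, -0.603, 0.603]
force: [0.1, -0.8, 0.3]
width: 0.0429
```

```bash
python3 - <<'E'
from h import *
c=Cam("wrist","w22");print(c.s["clock"],c.s["tcp_pos"],c.s["force"])
for k in("jar_0_mid","hook_centre","hook_nose","hook_spine","staple_bar","tray_front"): print(k,[(u.round(),q,c.at(u,.076 if k[0]=="j" else .058)) for u,q in c.pts(k)])
g=cv2.medianBlur(cv2.cvtColor(c.im,cv2.COLOR_BGR2GRAY),3)
h=cv2.HoughCircles(g,cv2.HOUGH_GRADIENT,1.5,30,param1=100,param2=35,minRadius=16,maxRadius=45)
if h is not None:
    for x,y,r in h[0]: print("circ",x,y,r,c.at((x,y),.099))
t=Cam("top","t5");old=cv2.imread("pics/t4.png")
print("hook motion",cv2.absdiff(t.im,old)[240:300,225:290].max())
w=np.array([.532,-.181]);Y=np.array([.4545,.8907])
for i in(-1,0,1): print("lid px expected",c.px([*(w+.054*i*Y),.099]))
bc=c.px([.4150,-.2484,.058]);print("bar px",bc);u0,v0=map(int,bc)
for v in range(v0-30,v0+60,3): print(v,''.join('#' if x>170 else '+' if x>100 else '.' if x>60 else ' ' for x in g[v,u0-60:u0+50:1]))
E
```

```text
40.6 [ 0.4816 -0.185   0.2631] [ 0.1395 -0.8478  0.3296]
jar_0_mid [(array([316., 101.]), 0.78, array([ 0.5484, -0.1319,  0.076 ]))]
hook_centre [(array([238., 282.]), 0.75, array([ 0.3977, -0.2613,  0.058 ]))]
hook_nose [(array([253., 274.]), 0.96, array([ 0.4164, -0.2594,  0.058 ]))]
hook_spine [(array([222., 268.]), 0.78, array([ 0.3904, -0.2395,  0.058 ]))]
staple_bar [(array([249., 266.]), 0.74, array([ 0.4173, -0.2494,  0.058 ]))]
tray_front [(array([283., 156.]), 0.97, array([ 0.5002, -0.1638,  0.058 ]))]
circ 327.75 93.75 32.5 [ 0.557  -0.1304  0.099 ]
circ 327.75 165.75 42.4 [ 0.5323 -0.1837  0.099 ]
circ 336.75 204.75 44.050003 [ 0.5248 -0.2186  0.099 ]
circ 305.25 219.75 32.5 [ 0.494  -0.2184  0.099 ]
circ 231.75 255.75 30.400002 [ 0.4188 -0.2186  0.099 ]
hook motion 143
lid px expected [323.9338 223.3885]
lid px expected [326.1008 163.1627]
lid px expected [328.4844  96.9175]
bar px [246.9477 265.6272]
235                                          ...................+++++++..                              .+######+++
238                                        ...........   
[... 2530 characters left out ...]
    ++######+.                                           
307               ......                                    .+######+.                                            
310                                                        .+######+.                                             
313                                                       .++######+.                                             
316                                       ..             .+++####+++                                              
319                                      ......          ..++####++.                                              
322                                     .+++++...      .+++#####+++
```

Call:
step_arm --moves '[[[0,0,0],[0,0,0],0.5],[[0,0,0],[0,0,0],0.5],[[0,0,0],[0,0,0],0.5],[[0,0,0],[0,0,0],0.5],[[0,0,0],[0,0,0],0.5]]'

```text
clock: 41.5
tcp_pos: [0.4817, -0.1849, 0.2631]
tool_rot: [-0.369, 0.369, -0.603, 0.603]
force: [0.5, -0.7, 0.5]
width: 0.0427
```

```bash
python3 - <<'E'
from h import *
c=Cam("wrist","w23");t=Cam("top","t6")
m=cv2.absdiff(c.im,cv2.imread("pics/w22.png")).max(2);print("wrist change: hook",m[225:340,180:290].max(),"jars",m[60:250,290:360].max())
print("top change hook",cv2.absdiff(t.im,cv2.imread("pics/t5.png"))[240:300,225:290].max(), "weights vs start",cv2.absdiff(t.im,cv2.imread("pics/top0.png"))[158:176,288:320].max())
E
```

```text
wrist change: hook 27 jars 34
top change hook 14 weights vs start 8
```

Everything is at rest, so I'm handing the job in.

```bash
python3 -c "
from rig import *
print(sign_off())"
```

```text
the job is handed in; nothing more can be done
None
```

The job is handed in, at about 41.5 s on the robot's clock. I pressed the latched tray to the stop and let it spring out. I stood the three steel jars in pockets 2, 1 and 0, then pressed the tray to the stop again (about 23 N) so the latch held it. Last, I clipped the snap hook onto the staple and left it hanging.

**Last checks:**
- **Tray:** its front measured about 2 mm from the latched position.
- **Jars:** all three were upright in their pockets in the pictures I viewed after loading and after latching. In the last wrist picture, circle detection put lids within about 3 px of the expected spots for two pockets. For the third (pocket 0) it was about 19 px off, because overlapping circles gave a poor fit there. The pinpoint network reported only one jar.
- **Hook:** with the hook still gripped, the bar was about 13 mm beyond the nose, the gate line met the nose, and the force had dropped to near zero. After release, the last pictures show the hook hanging on the staple and at rest. I had used all 16 picture views by then, so these checks were on pixel values.
- **Calibration weights:** the picture around them is unchanged from the start (difference of 8 grey levels at most).

The brown and red jars were not touched. I saw no sign of a jar being knocked aside or of the grip slackening.

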